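# Peanut picture into its sprung display case

## Task

The small wooden frame with the peanuts in it lies face down. Slide the thumb latch of the display case sideways, towards the free end of its track, so that its sprung clear cover pops open, then turn the small frame over and lay it in the case, centred on the cork bed with its long side along the bed's long side and with its peanuts facing up; keep hold of it until it rests on the bed, do not let it drop or topple in. Leave the cover standing open, hands off, and do not disturb the other things on the table.

Things in the scene. Friction and masses are not known exactly. Their poses are not given: they have to be found in the camera images.
- case: display case, fixed to the table: dark wood board 150 (x) x 124 (y) x 16 mm high, origin at the centre of its underside, z up. The -x side, towards the robot, carries the latch. On it a cork bed under a clear hinged cover: shut, x = -45 to +65, y = -50 to +50 mm, top 62 mm above the table. Cover open, the bed is free on its three other sides
- bed (a point): centre of the top of the cork bed, which is 46 (x) x 70 (y) mm, 10 mm on the +x side of the case's middle; its top is 22 mm above the table, 6 mm above the board; axes as those of the case
- latch_thumb (a point): latch's thumb piece, steel block 12 (x) x 16 (y) mm, top 38 mm above the table (board's top 16); this point: its middle, 30 mm up. Starts at the -y end of its track, slides to the case's +y, where the track has room: cover let go after about 7 mm, stop at 16. A spring (0.7 N at rest, 2.5 N at the stop) returns it. Tongue and keeper tab: on its +x side, 6 to 16 mm from its middle, below 29 mm
- cover (a joint): angle of the sprung cover, rad: 0 shut, 1.9 fully open (leaning back past upright, away from the robot). Hinge along the case's y at its x = +68 mm, 18 mm above the table. Let go, it springs open by itself in about a second and stays open; it lifts weakly (about 1 N at its edge)
- picture_center (a point): middle of the small deep wooden frame, loose, about 70 g: 64 (its x) x 52 (its y) x 22 mm thick; the point is its centre in all three. Its +z points out of the front, the open face with two peanuts in a 16 mm recess (below the rim); the back is a flat panel. Starts flat on the table, face down (+z down). It stands steadily on any edge
- picture: the same small frame; origin at the middle of its back panel's outside, 11 mm behind picture_center, same axes
- empty_frame: bystander: larger, empty frame, 85 x 110 x 18 mm, lying on the table, open face up, no peanuts; origin at the centre of its underside
- glue: bystander: white glue bottle, 48 mm across, 130 mm high; origin at the centre of its underside
- bowl: bystander: glass bowl with shelled nuts, 150 mm across, 65 mm high; origin at the centre of its underside
- mug: bystander: white mug, 76 mm across, 90 mm high; origin at the centre of its underside
- brush: bystander: brush lying on the table along its x, about 20 mm high, between the case and the small frame
- jar: bystander: amber glass jar, 60 mm across, 70 mm high; origin at the centre of its underside
- nut_a: bystander: loose peanut, 42 mm long, 18 mm high; origin at its underside
- nut_b: bystander: loose peanut, 42 mm long, 18 mm high; origin at its underside
Mind the look-alikes: they are no part of the job. Leave any red look-alike of the picture alone. What is shaped like the case but yellow is not meant.

How it is judged:
By the outcome, as a careful person would: the job done as asked, in the order asked, and still so for the second after the job is handed in, with the robot touching nothing.
It also fails if it takes over 69 s, if anything falls off the work surface, if the arm or the gripper's body presses on something with over 40 N, if the wrist force passes 120 N, or if a joint passes its speed limit or range.

## Robot

A 6-joint arm with a two-finger parallel gripper is mounted at the origin on the work surface. World frame = base frame: x ahead of the robot, y to its left, z up, the work surface at z = 0. Lengths are in m, angles in degrees, forces in N, time in s.
With the tool pointing down it reaches from about 0.325 to 0.925 m from the base axis. Payload 3.1 kg.
Tool frame: the origin (TCP) lies midway between the tips of the shut fingers; the grasp point (between the pads) lies 19 mm behind it; z points along the fingers, y is the line along which they close (so a half turn about z gives the same grasp; the last joint's range is limited). The gripper opens to 85 mm and grips with 20 to 120 N. Pads are 22 mm wide; open, the fingers measure 114 mm over their backs; the gripper's body (76 mm by 85 mm) begins 54 mm behind the grasp point. The pads swing forward as they close: fully open they stand 13 mm farther back than shut.
Start: joints at [58.43, 12.427, 92.441, -0, 75.132, -6.429], TCP at [0.266, 0.566, 0.202] pointing down, gripper open.
Joint ranges: [-157.48, 157.48], [-44.54, 120.13], [17.64, 146.25], [-64.5, 244.5], [7.68, 150.69], [-147.95, 147.95]. Speed limits (degrees/s): [159.86, 159.86, 180, 180, 180, 180].

## Interface

Orientations are given as a 3x3 rotation matrix whose columns are the frame's x, y, z axes.
In Python, from station import manip gives the robot as it stands.
- The arm moves only by the tool carry_out, never from a script. Its argument "motion" is a list of rows, each an object of numbers: "wx", "wy", "wz": the turn, a rotation vector about the tool's x, y, z in degrees; "x", "y", "z": the shift along the tool's x, y, z in m; "claw": the opening, from 0 (shut) to 1 (fully open). In form: [{"wx": .., "wy": .., "wz": .., "x": .., "y": .., "z": .., "claw": ..}, ...]. A call has 1 to 12 rows; each row is the pose to reach, as a shift and turn from the pose commanded when the call began, along the tool's axes at that moment; what a row does not reach only later rows make up. A row lasts 1/12 s, in which the tool goes at most 41.7 mm and 7.16 degrees, less where a joint would pass 70% of its speed; a pose out of reach is approached as far as the arm can. A call with a gripper value outside its range is refused whole. The fingers move at their own pace and stop on an object; "newtons" is the grip in N (left out, the last holds). Time passes only in rows, so rows that repeat a pose let the fingers close. It gives the time, the measured TCP pose, the force, the opening and the grip force at its end, in the units of the state.
- manip.read_state(): the state, without advancing time (a new reading comes with each control period).
- manip.camera(name): name is "scene" or "top" or "wrist"; returns a dict with "image" (400x640x3 uint8, red, green, blue), "intrinsics" (3x3 intrinsics, pixels), "world_from_camera" (4x4, takes a point from camera to world coordinates). Camera axes: x right, y down, z forward; pixel columns grow to the right and rows downward; lengths in m; the calibration is good to about 2 mm. A picture is of the moment at which its call begins. There is no depth.
- manip.hand_in(): hands the job in; it is judged then, once.
The state is a dict: "t": time; "q": joint angles; "qd": joint speeds; "tau": joint torques, N m; "eef_pos": TCP position; "eef_rot": TCP orientation; "contact_force": force on the tool from outside, world axes, zero at the start; "torque": the same for the moment, N m; "grip_width": opening from 0.0 (shut) to 1.0 (fully open); "gripper_force": force on a finger pad.
Only numpy, scipy, OpenCV 4.12 (cv2) and the standard library are available. Lean on these libraries where they do the work, as an engineer would, in place of code of your own. Each camera call takes 0.05 s, during which the arm holds its last target. There are 200 camera calls.

## Working session

There is one attempt and no reset: what is moved stays moved. The work goes in short steps, Python scripts to look and compute and a tool call to move; the robot and the scene stay as the last step left them, time stands still between calls to the robot, and variables do not carry over. Pictures are saved under pics/ and viewed, at most 10 in all, crops included, and the job is handed in when it is done.

Besides the shell and the picture viewer there is one more tool, called after "Request:" as name(argument=value, ...) on one line, values as JSON. carry_out: Moves the arm, as the interface text tells. Its arguments: {"type":"object","properties":{"motion":{"type":"array"},"newtons":{"type":"number"}},"required":["motion"]}

```bash
ls; mkdir -p pics; python3 - <<'E'
from station import manip
import cv2
for n in("scene","top"):
    c=manip.camera(n); cv2.imwrite(f"pics/{n}0.png",c["image"][:,:,::-1])
    print(n,c["intrinsics"].tolist(),c["world_from_camera"].round(4).tolist())
s=manip.read_state(); print(s)
E
```

```text
pics
scene [[373.29128612911063, 0.0, 317.3921845935847], [0.0, 373.29128612911063, 207.40681258150553], [0.0, 0.0, 1.0]] [[0.6403, 0.6501, -0.4092, 0.8516], [0.768, -0.534, 0.3535, -0.3194], [0.0113, -0.5406, -0.8412, 0.8435], [0.0, 0.0, 0.0, 1.0]]
top [[498.96747960406725, 0.0, 316.55130270821803], [0.0, 498.96747960406725, 205.78095730302985], [0.0, 0.0, 1.0]] [[0.006, -0.9957, 0.0924, 0.3374], [-1.0, -0.006, 0.0006, 0.0161], [-0.0, -0.0924, -0.9957, 1.4318], [0.0, 0.0, 0.0, 1.0]]
{'t': 0.1, 'q': array([ 5.84291976e+01,  1.24730214e+01,  9.25211379e+01,  7.52132881e-04,
        7.51328430e+01, -6.43036535e+00]), 'qd': array([ 0.01738919,  0.05712597, -0.2101084 , -0.11770449,  0.0039799 ,
        0.10945418]), 'tau': array([-6.78289689e-04, -3.98069036e+01, -3.04969847e+01, -1.75504038e-04,
        4.17300384e-03,  1.69152509e-05]), 'eef_pos': array([0.26508875, 0.56509828, 0.2002757 ]), 'eef_rot': array([[-9.05267601e-01,  4.24840204e-01, -1.17131805e-03],
       [ 4.24841739e-01,  9.05265682e-01, -1.88189214e-03],
       [ 2.60850589e-04, -2.20124078e-03, -9.99997543e-01]]), 'contact_force': array([-0.16938706,  0.27821438, -0.03948184]), 'torque': array([ 0.04608119,  0.03106672, -0.04623988]), 'gripper_force': 0.0, 'grip_width': 0.9990645467817495}
```

View pics/top0.png

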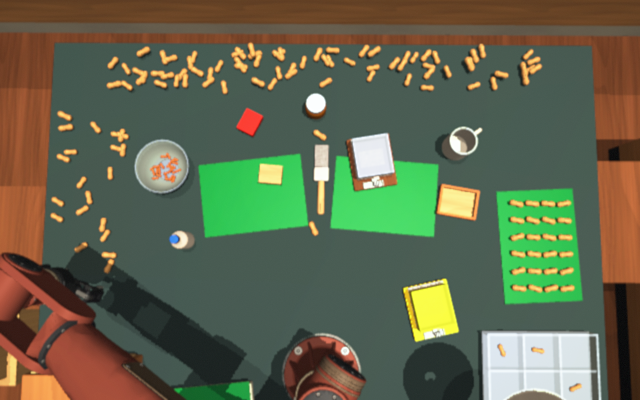

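View pics/scene0.png

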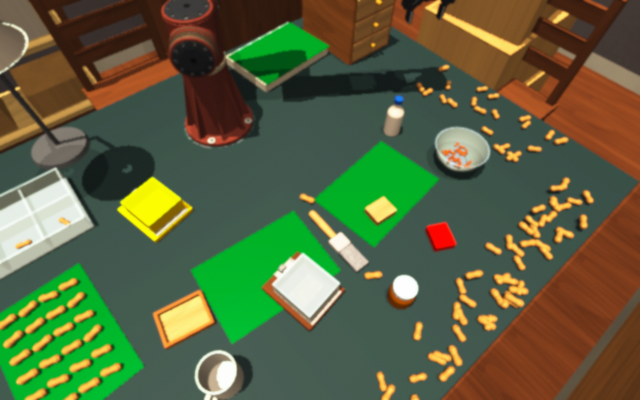

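Top view shows the case at about (372,162) px with its latch near (375,183), and the small frame face down at about (270,174). The scene view has the case at (303,288) and the frame at (381,209). Next I'll measure both.

```bash
cat > h.py <<'E'
import numpy as np,cv2
from station import manip
def ray(c,u,v):
    K,T=c["intrinsics"],c["world_from_camera"]
    d=T[:3,:3]@np.linalg.inv(K)@np.array([u,v,1.]); return T[:3,3],d
def plane(c,u,v,z):
    o,d=ray(c,u,v); return (o+d*(z-o[2])/d[2])[:2]
def rect(c,mask,z,amin=60):
    """min-area rect of blobs -> centre, sides, yaw of long side on plane z"""
    out=[]
    for k in cv2.findContours(mask.astype(np.uint8),cv2.RETR_EXTERNAL,cv2.CHAIN_APPROX_NONE)[0]:
        if cv2.contourArea(k)<amin: continue
        P=np.array([plane(c,*p[0],z) for p in k],np.float32)
        (x,y),(w,h),_=r=cv2.minAreaRect(P*1000); B=cv2.boxPoints(r)
        e=max(B[1]-B[0],B[2]-B[1],key=np.linalg.norm)
        m=k[:,0].mean(0)
        out.append((m.round(0).tolist(),round(x,1),round(y,1),round(w,1),round(h,1),round(float(np.degrees(np.arctan2(e[1],e[0])))%180,1)))
    return out
E
python3 - <<'E'
from h import *
t=manip.camera("top"); s=manip.camera("scene")
def wood(c):
    H=cv2.cvtColor(c["image"],cv2.COLOR_RGB2HSV); return (H[...,0]>10)&(H[...,0]<28)&(H[...,1]>60)&(H[...,2]>140)
def board(c):
    H=cv2.cvtColor(c["image"],cv2.COLOR_RGB2HSV).astype(int)
    return ((H[...,0]<12)|(H[...,0]>172))&(H[...,1]>100)&(H[...,2]<150)&(H[...,2]>40)
for c,(a,b,l,r) in((t,(100,250,200,450)),(s,(180,340,230,450))):
    for f,z in((wood,.022),(board,.016)):
        m=f(c); n=np.zeros_like(m); n[a:b,l:r]=m[a:b,l:r]
        print(f.__name__); [print(q) for q in rect(c,n,z)]
A=cv2.resize(t["image"][120:200,250:410],(800,400),interpolation=cv2.INTER_CUBIC)
cv2.imwrite("pics/a.png",A[:,:,::-1])
B=cv2.resize(s["image"][240:340,250:360],(660,600),interpolation=cv2.INTER_CUBIC)
cv2.imwrite("pics/b.png",B[:,:,::-1])
E
```

```text
wood
([313.0, 228.0], 404.6, 26.4, 41.9, 16.6, 24.3)
([444.0, 202.0], 488.7, -342.2, 34.0, 88.8, 178.9)
([321.0, 197.0], 492.0, 5.9, 94.4, 19.9, 0.3)
([362.0, 182.0], 533.9, -118.0, 30.3, 50.1, 98.0)
([386.0, 180.0], 543.2, -180.7, 28.8, 40.1, 90.3)
([270.0, 174.0], 558.6, 149.0, 51.9, 65.7, 90.3)
([320.0, 134.0], 674.6, 9.8, 41.7, 16.9, 54.3)
board
([353.0, 163.0], 597.4, -84.3, 126.9, 30.0, 21.3)
wood
([418.0, 331.0], 833.2, -9.5, 15.9, 40.2, 120.6)
([400.0, 296.0], 755.2, 17.2, 56.0, 31.9, 16.8)
([303.0, 304.0], 601.0, -144.2, 146.4, 114.2, 9.6)
([373.0, 274.0], 678.7, 6.7, 43.1, 16.1, 57.1)
([322.0, 224.0], 495.1, 2.8, 23.1, 96.7, 178.4)
([380.0, 210.0], 561.5, 148.2, 65.7, 54.5, 86.2)
([307.0, 198.0], 410.4, 23.1, 42.7, 18.7, 23.2)
board
([434.0, 242.0], 707.1, 189.4, 38.4, 79.4, 175.7)
```

View pics/a.png

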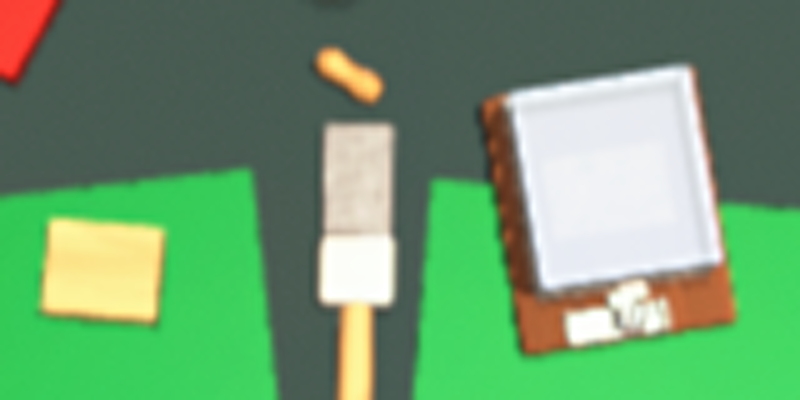

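View pics/b.png

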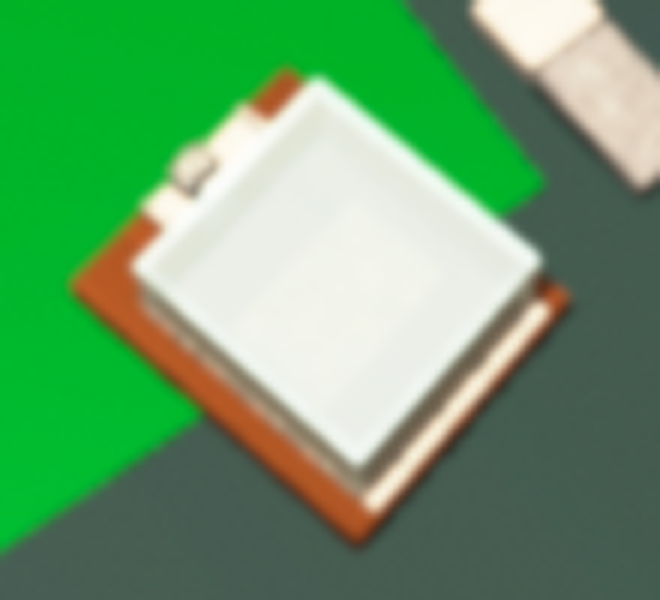

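Crop a shows the board corners at (525,355), (735,322) and (485,98), with the thumb near (632,312) in the middle of a cream track. Crop b shows corners (70,285), (357,545), (570,293) and (288,70), with the thumb at about (193,172).

```bash
python3 - <<'E'
from h import *
t=manip.camera("top"); s=manip.camera("scene")
T=lambda u,v:(250+u/5-.4,120+v/5-.4); S=lambda u,v:(250+u/6-.4,240+v/6-.4)
for n,p in dict(f_l=(525,355),f_r=(735,322),b_l=(485,98)).items(): print(n,plane(t,*T(*p),.016).round(4))
P={}
for n,p in dict(f_r=(70,285),b_r=(357,545),b_l=(570,293),f_l=(288,70)).items(): P[n]=plane(s,*S(*p),.016);print(n,P[n].round(4))
print("centre",sum(P.values())/4)
print("thumb",plane(t,*T(632,308),.038),plane(s,*S(193,158),.038),"track",plane(t,*T(568,330),.016),plane(t,*T(668,318),.016))
print("frame",[plane(t,*T(*p),.022).round(4).tolist() for p in((50,218),(165,230),(157,325),(42,313))])
E
```

```text
f_l [ 0.513  -0.0915]
f_r [ 0.5327 -0.2117]
b_l [ 0.6622 -0.0686]
f_r [ 0.535  -0.2123]
b_r [ 0.6819 -0.1891]
b_l [ 0.6603 -0.0657]
f_l [ 0.5164 -0.0908]
centre [ 0.59839756 -0.13948681]
thumb [ 0.53729524 -0.15018379] [ 0.53154588 -0.14864388] track [ 0.52753187 -0.11613419] [ 0.53480112 -0.17338284]
frame [[0.5895, 0.1806], [0.583, 0.1147], [0.5282, 0.1186], [0.5347, 0.1842]]
```

```bash
cat >> h.py <<'E'
from scipy.spatial.transform import Rotation as Ro
def tool(a,th):
    """tool rotation: leaning direction azimuth a, th deg outward from straight down, tool y to the right"""
    a,th=np.radians([a,th]); d=np.array([np.cos(a),np.sin(a),0])
    y=np.array([np.sin(a),-np.cos(a),0]); z=np.sin(th)*d-np.cos(th)*np.array([0,0,1]); return np.c_[np.cross(y,z),y,z]
def go(R,p):
    s=manip.read_state(); M=s["eef_rot"]
    w=np.degrees(Ro.from_matrix(M.T@R).as_rotvec()); d=M.T@(np.array(p)-s["eef_pos"])
    print("w",w.round(1),"d",d.round(4),"rows",max(np.linalg.norm(w)/7.16,np.linalg.norm(d)/.0417).round(1),"at",s["eef_pos"].round(4),"F",s["contact_force"].round(1),"t",round(s["t"],2))
C=np.array([.598,-.140]); YAW=8.9
def case(x,y,z,c=None,yaw=None):
    a=np.radians(YAW if yaw is None else yaw); c=C if c is None else c
    return np.array([c[0]+x*np.cos(a)-y*np.sin(a),c[1]+x*np.sin(a)+y*np.cos(a),z])
E
python3 - <<'E'
from h import *
go(tool(YAW,30),case(-.10,-.03,.13))
E
```

```text
w [-38.   11.7 141.7] d [-0.5348 -0.5781  0.0714] rows 20.6 at [0.2653 0.5655 0.201 ] F [ 0.4 -0.1  0.2] t 0.3
```

Request:
carry_out(motion=[{"wx": -38, "wy": 11.7, "wz": 141.7, "x": -0.535, "y": -0.578, "z": 0, "claw": 0}, {"wx": -38, "wy": 11.7, "wz": 141.7, "x": -0.535, "y": -0.578, "z": 0, "claw": 0}, {"wx": -38, "wy": 11.7, "wz": 141.7, "x": -0.535, "y": -0.578, "z": 0, "claw": 0}, {"wx": -38, "wy": 11.7, "wz": 141.7, "x": -0.535, "y": -0.578, "z": 0, "claw": 0}, {"wx": -38, "wy": 11.7, "wz": 141.7, "x": -0.535, "y": -0.578, "z": 0, "claw": 0}, {"wx": -38, "wy": 11.7, "wz": 141.7, "x": -0.535, "y": -0.578, "z": 0, "claw": 0}, {"wx": -38, "wy": 11.7, "wz": 141.7, "x": -0.535, "y": -0.578, "z": 0, "claw": 0}, {"wx": -38, "wy": 11.7, "wz": 141.7, "x": -0.535, "y": -0.578, "z": 0, "claw": 0}, {"wx": -38, "wy": 11.7, "wz": 141.7, "x": -0.535, "y": -0.578, "z": 0, "claw": 0}, {"wx": -38, "wy": 11.7, "wz": 141.7, "x": -0.535, "y": -0.578, "z": 0, "claw": 0}, {"wx": -38, "wy": 11.7, "wz": 141.7, "x": -0.535, "y": -0.578, "z": 0, "claw": 0}, {"wx": -38, "wy": 11.7, "wz": 141.7, "x": -0.535, "y": -0.578, "z": 0, "claw": 0}])

```text
t: 1.3
eef_pos: [0.4173, 0.0873, 0.2021]
eef_rot: [[0.284, 0.917, 0.281], [0.907, -0.352, 0.232], [0.312, 0.188, -0.931]]
contact_force: [1.4, 0.8, 0.7]
grip_width: 0.004
gripper_force: 0.0
```

```bash
python3 - <<'E'
from h import *
go(tool(YAW,30),case(-.10,-.03,.13)); print(manip.read_state()["q"].round(0))
E
```

```text
w [-15.6   4.7  58.6] d [-0.2449  0.1617  0.0281] rows 8.5 at [0.4173 0.0873 0.2021] F [1.4 0.8 0.7] t 1.3
[-11. -28. 131.  18.  65.   2.]
```

Request:
carry_out(motion=[{"wx": -15.6, "wy": 4.7, "wz": 58.6, "x": -0.245, "y": 0.162, "z": 0.028}, {"wx": -15.6, "wy": 4.7, "wz": 58.6, "x": -0.245, "y": 0.162, "z": 0.028}, {"wx": -15.6, "wy": 4.7, "wz": 58.6, "x": -0.245, "y": 0.162, "z": 0.028}, {"wx": -15.6, "wy": 4.7, "wz": 58.6, "x": -0.245, "y": 0.162, "z": 0.028}, {"wx": -15.6, "wy": 4.7, "wz": 58.6, "x": -0.245, "y": 0.162, "z": 0.028}, {"wx": -15.6, "wy": 4.7, "wz": 58.6, "x": -0.245, "y": 0.162, "z": 0.028}, {"wx": -15.6, "wy": 4.7, "wz": 58.6, "x": -0.245, "y": 0.162, "z": 0.028}, {"wx": -15.6, "wy": 4.7, "wz": 58.6, "x": -0.245, "y": 0.162, "z": 0.028}, {"wx": -15.6, "wy": 4.7, "wz": 58.6, "x": -0.245, "y": 0.162, "z": 0.028}, {"wx": -15.6, "wy": 4.7, "wz": 58.6, "x": -0.245, "y": 0.162, "z": 0.028}])

```text
validation failed for argument at $.mo...
```

```bash
python3 - <<'E'
from h import *
go(tool(YAW,30),case(-.10,-.03,.13)); print(manip.read_state()["q"].round(0))
c=manip.camera("wrist"); np.savez("w1.npz",**c)
cv2.imwrite("pics/w1.png",c["image"][:,:,::-1])
E
```

```text
w [-15.6   4.7  58.6] d [-0.2449  0.1617  0.0281] rows 8.5 at [0.4173 0.0873 0.2021] F [1.4 0.8 0.7] t 1.3
[-11. -28. 131.  18.  65.   2.]
```

View pics/w1.png

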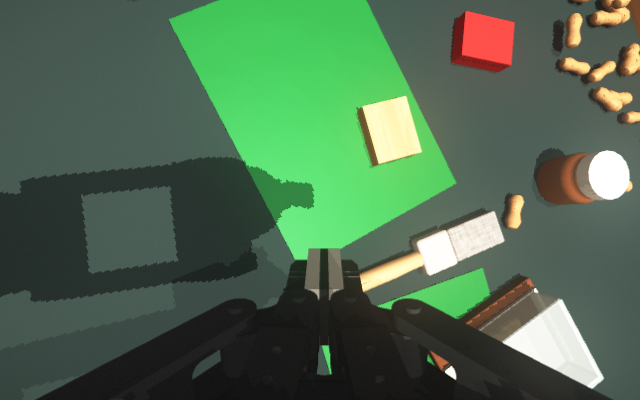

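The move was refused, apparently because each row needs a claw value. The picture still shows the frame at (390,130), the shut fingertips at (323,270) and the case at lower right. I'll resend the move.

Request:
carry_out(motion=[{"wx": -15.6, "wy": 4.7, "wz": 58.6, "x": -0.245, "y": 0.162, "z": 0.028, "claw": 0}, {"wx": -15.6, "wy": 4.7, "wz": 58.6, "x": -0.245, "y": 0.162, "z": 0.028, "claw": 0}, {"wx": -15.6, "wy": 4.7, "wz": 58.6, "x": -0.245, "y": 0.162, "z": 0.028, "claw": 0}, {"wx": -15.6, "wy": 4.7, "wz": 58.6, "x": -0.245, "y": 0.162, "z": 0.028, "claw": 0}, {"wx": -15.6, "wy": 4.7, "wz": 58.6, "x": -0.245, "y": 0.162, "z": 0.028, "claw": 0}, {"wx": -15.6, "wy": 4.7, "wz": 58.6, "x": -0.245, "y": 0.162, "z": 0.028, "claw": 0}, {"wx": -15.6, "wy": 4.7, "wz": 58.6, "x": -0.245, "y": 0.162, "z": 0.028, "claw": 0}, {"wx": -15.6, "wy": 4.7, "wz": 58.6, "x": -0.245, "y": 0.162, "z": 0.028, "claw": 0}, {"wx": -15.6, "wy": 4.7, "wz": 58.6, "x": -0.245, "y": 0.162, "z": 0.028, "claw": 0}, {"wx": -15.6, "wy": 4.7, "wz": 58.6, "x": -0.245, "y": 0.162, "z": 0.028, "claw": 0}, {"wx": -15.6, "wy": 4.7, "wz": 58.6, "x": -0.245, "y": 0.162, "z": 0.028, "claw": 0}])

```text
t: 2.27
eef_pos: [0.5051, -0.1825, 0.1293]
eef_rot: [[0.856, 0.163, 0.491], [0.142, -0.987, 0.081], [0.497, 0.001, -0.868]]
contact_force: [0.0, 0.1, -0.5]
grip_width: -0.002
gripper_force: 0.0
```

```bash
python3 - <<'E'
from h import *
# frame seen in earlier wrist view
w=dict(np.load("w1.npz")); H=cv2.cvtColor(w["image"],cv2.COLOR_RGB2HSV); m=(H[...,0]>10)&(H[...,0]<28)&(H[...,1]>50)&(H[...,2]>190); m[:80]=0;m[180:]=0
print(rect(w,m,.022,300))
go(tool(YAW,30),case(-.10,-.03,.13)); print(manip.read_state()["q"].round(0))
c=manip.camera("wrist"); np.savez("w2.npz",**c)
cv2.imwrite("pics/w2.png",c["image"][:,:,::-1])
E
```

```text
[([391.0, 131.0], 558.4, 149.9, 64.3, 49.8, 85.4), ([615.0, 97.0], 852.5, 91.8, 25.6, 50.0, 153.2)]
w [-0.2  0.2  0.5] d [-0.0011  0.0024 -0.0014] rows 0.1 at [ 0.5051 -0.1825  0.1293] F [ 0.   0.1 -0.5] t 2.27
[-42.  -8. 127.  33.  46.  19.]
```

View pics/w2.png

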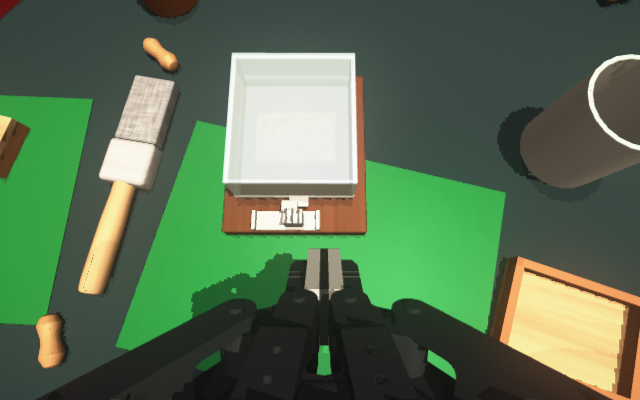

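Wrist view shows the board's front corners at (223,233) and (367,233), the thumb at about (291,213), and the track running from 252 to 320. I'll enlarge the latch to see what lies beside it.

```bash
python3 - <<'E'
from h import *
w=dict(np.load("w2.npz"))
cv2.imwrite("pics/c.png",cv2.resize(w["image"][190:240,240:330],(792,440),interpolation=cv2.INTER_CUBIC)[:,:,::-1])
a,b=plane(w,223,233,.016),plane(w,367,233,.016); print(a,b,np.degrees(np.arctan2(-(a-b)[0],(a-b)[1])),np.linalg.norm(a-b))
y=np.radians(YAW); print("centre",(a+b)/2+.075*np.array([np.cos(y),np.sin(y)]))
E
```

```text
[ 0.51312723 -0.0936321 ] [ 0.53306953 -0.21379858] 9.42267762336282 0.12181001059674794
centre [ 0.59719537 -0.14211206]
```

View pics/c.png

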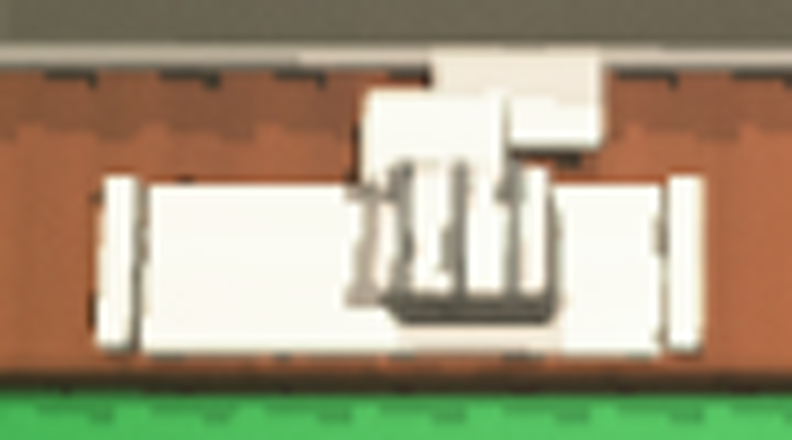

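The thumb's ridged top is at about (293,216) px. To its right (-y) there is about 10 mm of bare track and then a low end post. The keeper tab sits behind it near the cover.

```bash
sed -i 's/^C=.*/C=np.array([.5977,-.1408]); YAW=9.0/' h.py; python3 - <<'E'
from h import *
w=dict(np.load("w2.npz")); th=plane(w,293.4,216.1,.038); a=np.radians(YAW); d=th-C
print("thumb",th,"case xy",d@[np.cos(a),np.sin(a)],d@[-np.sin(a),np.cos(a)])
e=d@[np.cos(a),np.sin(a)]-.006; f=d@[-np.sin(a),np.cos(a)]
go(tool(YAW,30),case(e-.01,f-.037,.06)); go(tool(YAW,30),case(e,f-.037,.031))
E
```

```text
thumb [ 0.53319128 -0.15230872] case xy -0.06551487545173669 -0.0012756450736754058
w [-0.1  0.2  0.4] d [-0.0207  0.0115  0.0686] rows 1.7 at [ 0.5054 -0.1826  0.1298] F [ 0.3 -0.4  0.9] t 2.32
w [-0.1  0.2  0.4] d [-0.0265  0.0115  0.0987] rows 2.5 at [ 0.5054 -0.1826  0.1298] F [ 0.3 -0.4  0.9] t 2.32
```

Request:
carry_out(motion=[{"wx": 0, "wy": 0, "wz": 0.4, "x": -0.021, "y": 0.0115, "z": 0.069, "claw": 0}, {"wx": 0, "wy": 0, "wz": 0.4, "x": -0.021, "y": 0.0115, "z": 0.069, "claw": 0}, {"wx": 0, "wy": 0, "wz": 0.4, "x": -0.024, "y": 0.0115, "z": 0.085, "claw": 0}, {"wx": 0, "wy": 0, "wz": 0.4, "x": -0.0265, "y": 0.0115, "z": 0.0985, "claw": 0}, {"wx": 0, "wy": 0, "wz": 0.4, "x": -0.0265, "y": 0.0115, "z": 0.0985, "claw": 0}, {"wx": 0, "wy": 0, "wz": 0.4, "x": -0.0265, "y": 0.0115, "z": 0.0985, "claw": 0}])

```text
t: 2.82
eef_pos: [0.5328, -0.1894, 0.0309]
eef_rot: [[0.857, 0.157, 0.491], [0.135, -0.988, 0.081], [0.497, -0.003, -0.868]]
contact_force: [-0.2, -0.1, -0.0]
grip_width: -0.001
gripper_force: 0.0
```

Request:
carry_out(motion=[{"wx": 0, "wy": 0, "wz": 0, "x": 0, "y": -0.004, "z": 0, "claw": 0}, {"wx": 0, "wy": 0, "wz": 0, "x": 0, "y": -0.008, "z": 0, "claw": 0}, {"wx": 0, "wy": 0, "wz": 0, "x": 0, "y": -0.011, "z": 0, "claw": 0}, {"wx": 0, "wy": 0, "wz": 0, "x": 0, "y": -0.014, "z": 0, "claw": 0}, {"wx": 0, "wy": 0, "wz": 0, "x": 0, "y": -0.016, "z": 0, "claw": 0}, {"wx": 0, "wy": 0, "wz": 0, "x": 0, "y": -0.018, "z": 0, "claw": 0}, {"wx": 0, "wy": 0, "wz": 0, "x": 0, "y": -0.02, "z": 0, "claw": 0}, {"wx": 0, "wy": 0, "wz": 0, "x": 0, "y": -0.022, "z": 0, "claw": 0}, {"wx": 0, "wy": 0, "wz": 0, "x": 0, "y": -0.022, "z": 0, "claw": 0}])

```text
t: 3.57
eef_pos: [0.5291, -0.1679, 0.0309]
eef_rot: [[0.857, 0.156, 0.491], [0.133, -0.988, 0.08], [0.497, -0.003, -0.868]]
contact_force: [0.9, 1.1, 0.6]
grip_width: 0.0
gripper_force: 0.0
```

```bash
python3 - <<'E'
from h import *
s=manip.read_state(); print(s["eef_pos"],s["contact_force"],s["t"])
w=manip.camera("wrist")["image"]; c=manip.camera("scene")["image"]
im=np.hstack([cv2.resize(w[100:400,160:460],(400,400)),cv2.resize(c[200:350,220:370],(400,400))])
cv2.imwrite("pics/d.png",im[:,:,::-1])
E
```

```text
[ 0.52912201 -0.1678867   0.03089023] [0.85749445 1.13461665 0.57757237] 3.5667
```

View pics/d.png

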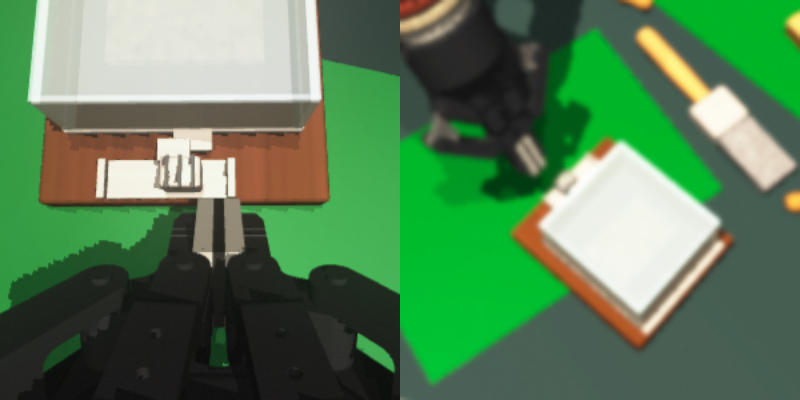

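The thumb at (178,172) in the left crop hasn't moved, and the fingertips at (215,200) look slightly short of it. I'll project the TCP to check.

```bash
python3 - <<'E'
from h import *
c=manip.camera("wrist"); T=np.linalg.inv(c["world_from_camera"]); K=c["intrinsics"]
s=manip.read_state(); R=s["eef_rot"]; p=s["eef_pos"]
def pr(P):
    q=K@(T[:3,:3]@P+T[:3,3]); return (((q/q[2])[:2]-[160,100])*4/3).round(0)
print("tcp",pr(p),"corners",pr(p+R[:,0]*.011),pr(p-R[:,0]*.011), "y 10mm",pr(p-R[:,1]*.01))
# thumb top centre in this view at crop (180,163)
th=plane(c,160+.75*180,100+.75*165,.038); d=th-C; a=np.radians(YAW); print(th,d@[np.cos(a),np.sin(a)],d@[-np.sin(a),np.cos(a)])
d=p[:2]-C; print("tcp case",d@[np.cos(a),np.sin(a)],d@[-np.sin(a),np.cos(a)])
E
```

```text
tcp [222. 191.] corners [222. 165.] [222. 217.] y 10mm [196. 191.]
[ 0.53590674 -0.15136673] -0.06268548528554897 -0.0007700424134664573
tcp case -0.07179746012211485 -0.01660544487525647
```

Request:
carry_out(motion=[{"wx": 0, "wy": 0, "wz": 0, "x": 0, "y": 0.01, "z": 0, "claw": 0}, {"wx": 0, "wy": 0, "wz": 0, "x": 0.0078, "y": 0.01, "z": 0.0045, "claw": 0}, {"wx": 0, "wy": 0, "wz": 0, "x": 0.0078, "y": 0.006, "z": 0.0045, "claw": 0}, {"wx": 0, "wy": 0, "wz": 0, "x": 0.0078, "y": 0.003, "z": 0.0045, "claw": 0}, {"wx": 0, "wy": 0, "wz": 0, "x": 0.0078, "y": 0, "z": 0.0045, "claw": 0}, {"wx": 0, "wy": 0, "wz": 0, "x": 0.0078, "y": -0.002, "z": 0.0045, "claw": 0}, {"wx": 0, "wy": 0, "wz": 0, "x": 0.0078, "y": -0.004, "z": 0.0045, "claw": 0}, {"wx": 0, "wy": 0, "wz": 0, "x": 0.0078, "y": -0.006, "z": 0.0045, "claw": 0}, {"wx": 0, "wy": 0, "wz": 0, "x": 0.0078, "y": -0.008, "z": 0.0045, "claw": 0}, {"wx": 0, "wy": 0, "wz": 0, "x": 0.0078, "y": -0.008, "z": 0.0045, "claw": 0}])

```text
t: 4.55
eef_pos: [0.5367, -0.1585, 0.0309]
eef_rot: [[0.857, 0.156, 0.491], [0.133, -0.988, 0.08], [0.497, -0.003, -0.868]]
contact_force: [0.2, 0.1, -0.3]
grip_width: 0.003
gripper_force: 0.0
```

```bash
python3 - <<'E'
from h import *
s=manip.read_state(); print(s["eef_pos"],s["contact_force"],s["t"])
c=manip.camera("wrist"); im=c["image"]; cv2.imwrite("pics/e.png",im[:,:,::-1]); np.savez("w3.npz",**c)
# change in scene view over cover region vs first picture
a=cv2.imread("pics/scene0.png").astype(int); b=manip.camera("scene")["image"][:,:,::-1].astype(int)
d=np.abs(a-b).max(2)>60; print("scene change cover", d[260:310,290:340].mean(), "behind",d[300:370,320:390].mean())
E
```

```text
[ 0.5367159  -0.15847053  0.03090187] [ 0.23758877  0.08294554 -0.29295301] 4.55
scene change cover 0.0 behind 0.0
```

Request:
carry_out(motion=[{"wx": 0, "wy": 0, "wz": 0, "x": 0, "y": -0.002, "z": 0, "claw": 0}, {"wx": 0, "wy": 0, "wz": 0, "x": 0, "y": -0.004, "z": 0, "claw": 0}, {"wx": 0, "wy": 0, "wz": 0, "x": 0, "y": -0.006, "z": 0, "claw": 0}, {"wx": 0, "wy": 0, "wz": 0, "x": 0, "y": -0.008, "z": 0, "claw": 0}, {"wx": 0, "wy": 0, "wz": 0, "x": 0, "y": -0.008, "z": 0, "claw": 0}])

```text
t: 5.07
eef_pos: [0.5355, -0.1506, 0.0309]
eef_rot: [[0.857, 0.156, 0.491], [0.133, -0.988, 0.08], [0.497, -0.003, -0.868]]
contact_force: [-0.6, -0.8, -0.3]
grip_width: 0.002
gripper_force: 0.0
```

```bash
python3 - <<'E'
from h import *
s=manip.read_state(); print(s["eef_pos"],s["contact_force"],s["t"])
c=manip.camera("wrist"); np.savez("w4.npz",**c); o=np.load("w3.npz")["image"]
im=np.hstack([cv2.resize(o[160:320,220:380],(400,400)),cv2.resize(c["image"][160:320,220:380],(400,400))])
cv2.imwrite("pics/f.png",im[:,:,::-1])
a=cv2.imread("pics/scene0.png").astype(int); b=manip.camera("scene")["image"][:,:,::-1].astype(int)
d=np.abs(a-b).max(2)>60; print("scene change cover", d[260:310,290:340].mean(), "behind",d[300:370,320:390].mean())
E
```

```text
[ 0.53548391 -0.1506195   0.03088449] [-0.64764892 -0.833253   -0.29819053] 5.0667
scene change cover 0.0 behind 0.0
```

View pics/f.png

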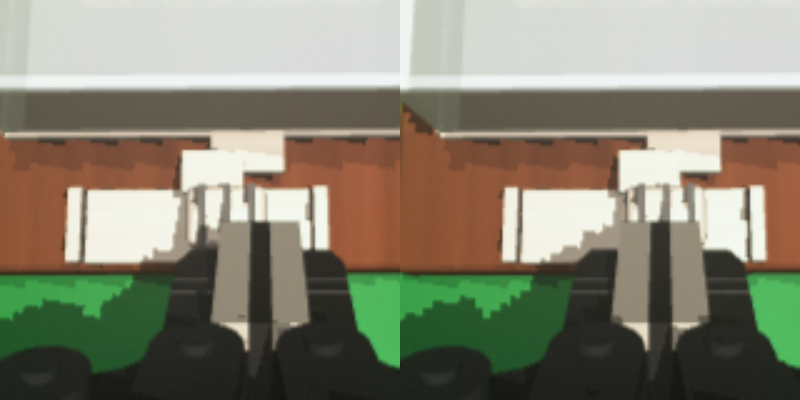

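The fingers are directly in front of or above the thumb without touching it, and the thumb hasn't moved. I'll check where the physical tip is against the reported TCP using the scene camera.

```bash
python3 - <<'E'
from h import *
s=manip.read_state(); p=s["eef_pos"];R=s["eef_rot"]
def pr(c,P):
    T=np.linalg.inv(c["world_from_camera"]);q=c["intrinsics"]@(T[:3,:3]@P+T[:3,3]); return (q/q[2])[:2].round(1)
c=dict(np.load("w4.npz")); k=manip.camera("scene")
for n,P in dict(tcp=p,px=p+.011*R[:,0],mx=p-.011*R[:,0],back=p-.02*R[:,2],pxb=p+.011*R[:,0]-.01*R[:,2]).items():
    print(n,P.round(4),"wrist(crop f)",((pr(c,P)-[220,160])*2.5).round(0),"scene",pr(k,P))
print("cam in tool",R.T@(c["world_from_camera"][:3,3]-p),"cam dir",R.T@c["world_from_camera"][:3,2])
P=np.array([.529,-.168,.031]); print("scene old tcp",pr(k,P),"seen 270.6 263.8")
for z in(.02,.03,.038):
    print("thumb",z,[((pr(c,case(-.0645+dx,-.001+dy,z))-[220,160])*2.5).round(0).tolist() for dx,dy in((-.006,-.008),(.006,.008))])
im=k["image"][235:290,255:310]; cv2.imwrite("pics/g.png",cv2.resize(im,(550,550),interpolation=cv2.INTER_CUBIC)[:,:,::-1])
E
```

```text
tcp [ 0.5357 -0.151   0.031 ] wrist(crop f) [267. 208.] scene [282.2 269. ]
px [ 0.5451 -0.1495  0.0365] wrist(crop f) [267. 158.] scene [285.  270.6]
mx [ 0.5263 -0.1525  0.0256] wrist(crop f) [267. 256.] scene [279.5 267.5]
back [ 0.5259 -0.1526  0.0484] wrist(crop f) [268. 250.] scene [278.6 263.4]
pxb [ 0.5402 -0.1503  0.0452] wrist(crop f) [268. 175.] scene [283.2 267.8]
cam in tool [ 0.07240847 -0.00141011 -0.17150677] cam dir [-0.28272799 -0.0011109   0.95919948]
scene old tcp [274.7 271.3] seen 270.6 263.8
thumb 0.02 [[306.0, 249.0], [233.0, 194.0]]
thumb 0.03 [[308.0, 245.0], [232.0, 188.0]]
thumb 0.038 [[310.0, 242.0], [230.0, 182.0]]
```

View pics/g.png

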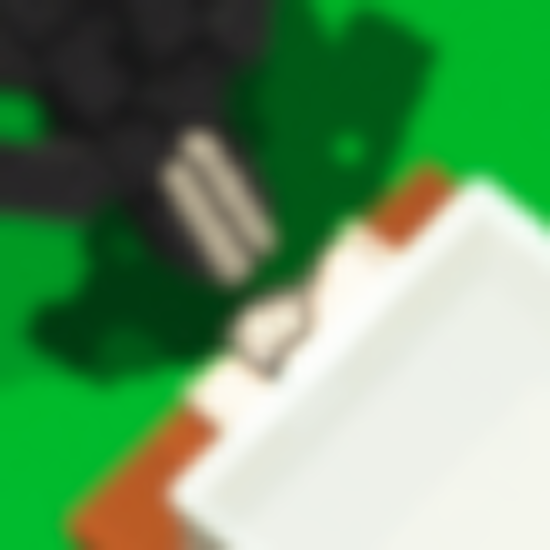

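The scene crop shows the fingertips ending near (280,261) px, while the TCP projects to (282,269). The shut fingers therefore end short of the reported TCP, and they were passing above the thumb. I'll back off sideways and go deeper in small steps, watching the force.

Request:
carry_out(motion=[{"wx": 0, "wy": 0, "wz": 0, "x": 0, "y": 0.012, "z": 0, "claw": 0}, {"wx": 0, "wy": 0, "wz": 0, "x": 0, "y": 0.024, "z": 0, "claw": 0}, {"wx": 0, "wy": 0, "wz": 0, "x": 0, "y": 0.024, "z": 0, "claw": 0}, {"wx": 0, "wy": 0, "wz": 0, "x": 0, "y": 0.024, "z": 0.006, "claw": 0}, {"wx": 0, "wy": 0, "wz": 0, "x": 0, "y": 0.024, "z": 0.01, "claw": 0}, {"wx": 0, "wy": 0, "wz": 0, "x": 0, "y": 0.024, "z": 0.014, "claw": 0}, {"wx": 0, "wy": 0, "wz": 0, "x": 0, "y": 0.024, "z": 0.014, "claw": 0}])

```text
t: 5.8
eef_pos: [0.5458, -0.1729, 0.0175]
eef_rot: [[0.858, 0.156, 0.49], [0.133, -0.988, 0.081], [0.496, -0.005, -0.868]]
contact_force: [0.0, -0.2, -0.4]
grip_width: 0.002
gripper_force: 0.0
```

Request:
carry_out(motion=[{"wx": 0, "wy": 0, "wz": 0, "x": 0, "y": 0, "z": 0.003, "claw": 0}, {"wx": 0, "wy": 0, "wz": 0, "x": 0, "y": 0, "z": 0.003, "claw": 0}])

```text
t: 5.97
eef_pos: [0.5476, -0.1729, 0.0156]
eef_rot: [[0.857, 0.156, 0.49], [0.133, -0.988, 0.081], [0.497, -0.004, -0.868]]
contact_force: [-0.1, -0.6, 0.2]
grip_width: -0.002
gripper_force: 0.0
```

```bash
python3 - <<'E'
from h import *
s=manip.read_state(); p=s["eef_pos"];R=s["eef_rot"]; print(p,s["contact_force"],s["t"])
# fingertip end: bright greyish pad pixels in scene view
k=manip.camera("scene"); b=k["image"][235:300,255:310].astype(int)
H=cv2.cvtColor(k["image"],cv2.COLOR_RGB2HSV)[235:300,255:310].astype(int)
for r in range(0,50,2): print(235+r,' '.join('%3d'%v if H[r,i,1]<90 else '  .' for i,v in enumerate(b[r,:,0]) if i%2==0 and i<40))
def pr(c,P):
    T=np.linalg.inv(c["world_from_camera"]);q=c["intrinsics"]@(T[:3,:3]@P+T[:3,3]); return (q/q[2])[:2].round(1)
print("tcp",pr(k,p))
E
```

```text
[ 0.54759948 -0.17292441  0.01555091] [-0.06580482 -0.59318587  0.17335806] 5.9667
235  40  33  23  20  25  27  28  52  91 106  58  40   .   .   .   .   .   .   .   .
237  34  24  20  22  25  26  25  27  50  55  44  39   .   .   .   .   .   .   .   .
239  22  20  23  26  28  28  23  23  33  46  42  38   .   .   .   .   .   .   .   .
241  21  20  22  25  27  29  24  24  32  45  41  38   .   .   .   .   .   .   .   .
243  21  21  23  24  26  28  29  26  27  41  42  37   .   .   .   .   .   .   .   .
245  22  25  27  24  31  36  36  28  27  40  40  34   .   .   .   .   .   .   .   .
247  32  29  26  27  34  39  39  33  31  44  40   .   .   .   .   .   .   .   .   .
249  39  31  29  32  33  38  42  37  37  45  40   .   .   .   .   .   .   .   .   .
251  33  33  34  29  27  35  40  34  29  38  41   .   .   .   .   .   .   .   .   .
253  34  38  39  31  24  28  31  31  31  31   .   .   .   .   .   .   .   .   .   .
255  35  39  41  38  30  27  34  39  37   .   .   .   .   .   .   .   .   .   .   .
257  21  32  39  38  29  28  37  40  38   .   .   .   .   .   .   .   .   .   .   .
259   .  
[... 400 characters left out ...]
53 245 232
269   .   .   .   .   .  27  46 115 176 136 164 120 169 227 192 231 252 246 232 229
271   .   .   .   .   .   .  38  64 149 168 135 154 126 160 206 251 247 232 229 229
273   .   .   .   .   .   .   .  38  80 167 134 150 160 177 238 245 234 229 229 234
275   .   .   .   .   .   .   .   .   .  95 111 155 195 241 245 235 231 229 234 238
277   .   .   .   .   .   .   .   .   .   .   . 171 242 243 232 231 230 234 238 239
279   .   .   .   .   .   .   .   .   .   .   . 238 243 232 230 229 233 238 239 239
281   .   .   .   .   .   .   .   .   .   . 242 243 231 229 229 233 238 238 239 239
283   .   .   .   .   .   .   .   .   . 239 244 232 230 230 233 238 238 238 238 239
tcp [278.2 280.9]
```

No contact even with the TCP at 15.6 mm, below the board's top, so the tips do end about 30 mm short of it. I'll go 10 mm deeper and push.

Request:
carry_out(motion=[{"wx": 0, "wy": 0, "wz": 0, "x": -0.002, "y": 0, "z": 0.004, "claw": 0}, {"wx": 0, "wy": 0, "wz": 0, "x": -0.0035, "y": 0, "z": 0.007, "claw": 0}, {"wx": 0, "wy": 0, "wz": 0, "x": -0.0035, "y": 0, "z": 0.01, "claw": 0}, {"wx": 0, "wy": 0, "wz": 0, "x": -0.0035, "y": 0, "z": 0.01, "claw": 0}])

```text
t: 6.35
eef_pos: [0.5494, -0.1728, 0.005]
eef_rot: [[0.858, 0.155, 0.49], [0.133, -0.988, 0.081], [0.497, -0.004, -0.868]]
contact_force: [0.1, 0.2, 0.6]
grip_width: 0.001
gripper_force: 0.0
```

Request:
carry_out(motion=[{"wx": 0, "wy": 0, "wz": 0, "x": 0, "y": -0.002, "z": 0, "claw": 0}, {"wx": 0, "wy": 0, "wz": 0, "x": 0, "y": -0.004, "z": 0, "claw": 0}, {"wx": 0, "wy": 0, "wz": 0, "x": 0, "y": -0.006, "z": 0, "claw": 0}, {"wx": 0, "wy": 0, "wz": 0, "x": 0, "y": -0.008, "z": 0, "claw": 0}, {"wx": 0, "wy": 0, "wz": 0, "x": 0, "y": -0.01, "z": 0, "claw": 0}, {"wx": 0, "wy": 0, "wz": 0, "x": 0, "y": -0.012, "z": 0, "claw": 0}, {"wx": 0, "wy": 0, "wz": 0, "x": 0, "y": -0.014, "z": 0, "claw": 0}, {"wx": 0, "wy": 0, "wz": 0, "x": 0, "y": -0.016, "z": 0, "claw": 0}, {"wx": 0, "wy": 0, "wz": 0, "x": 0, "y": -0.0175, "z": 0, "claw": 0}, {"wx": 0, "wy": 0, "wz": 0, "x": 0, "y": -0.0175, "z": 0, "claw": 0}])

```text
t: 7.18
eef_pos: [0.5471, -0.1558, 0.006]
eef_rot: [[0.857, 0.155, 0.491], [0.133, -0.988, 0.08], [0.498, -0.003, -0.867]]
contact_force: [-0.2, -2.6, 0.4]
grip_width: 0.003
gripper_force: 0.9
```

```bash
python3 - <<'E'
from h import *
s=manip.read_state(); print(s["eef_pos"],s["contact_force"],s["t"])
a=cv2.imread("pics/scene0.png").astype(int); b=manip.camera("scene")["image"][:,:,::-1].astype(int)
d=np.abs(a-b).max(2)>30; print("scene change cover", d[260:310,290:340].mean(), "behind",d[300:370,320:390].mean())
E
```

```text
[ 0.54709328 -0.15575649  0.00600051] [-0.1902964  -2.6467844   0.38160903] 7.1833
scene change cover 0.7976 behind 0.18857142857142858
```

Contact at 2.6 N and the cover is opening. Now I'll retreat.

Request:
carry_out(motion=[{"wx": 0, "wy": 0, "wz": 0, "x": 0, "y": 0, "z": 0, "claw": 0}, {"wx": 0, "wy": 0, "wz": 0, "x": 0, "y": 0, "z": 0, "claw": 0}, {"wx": 0, "wy": 0, "wz": 0, "x": -0.01, "y": 0.01, "z": 0, "claw": 0}, {"wx": 0, "wy": 0, "wz": 0, "x": -0.03, "y": 0.02, "z": -0.03, "claw": 0}, {"wx": 0, "wy": 0, "wz": 0, "x": -0.05, "y": 0.02, "z": -0.07, "claw": 0}, {"wx": 0, "wy": 0, "wz": 0, "x": -0.05, "y": 0.02, "z": -0.11, "claw": 0.5}, {"wx": 0, "wy": 0, "wz": 0, "x": -0.05, "y": 0.02, "z": -0.15, "claw": 1}, {"wx": 0, "wy": 0, "wz": 0, "x": -0.05, "y": 0.02, "z": -0.17, "claw": 1}, {"wx": 0, "wy": 0, "wz": 0, "x": -0.05, "y": 0.02, "z": -0.17, "claw": 1}])

```text
t: 7.98
eef_pos: [0.4246, -0.1984, 0.1332]
eef_rot: [[0.854, 0.154, 0.496], [0.135, -0.988, 0.074], [0.502, 0.004, -0.865]]
contact_force: [0.6, -1.0, 0.4]
grip_width: 0.567
gripper_force: 0.0
```

```bash
python3 - <<'E'
from h import *
s=manip.read_state(); print(s["eef_pos"],s["contact_force"],s["t"])
k=manip.camera("scene"); a=cv2.imread("pics/scene0.png").astype(int); b=k["image"][:,:,::-1].astype(int)
d=np.abs(a-b).max(2)>30; print("scene change cover", d[260:310,290:340].mean(), "behind",d[300:370,320:390].mean())
t=manip.camera("top"); w=manip.camera("wrist")
for n,c in dict(t=t,k=k,w=w).items():
    cv2.imwrite(f"pics/open_{n}.png",c["image"][:,:,::-1])
    H=cv2.cvtColor(c["image"],cv2.COLOR_RGB2HSV); m=(H[...,0]>8)&(H[...,0]<30)&(H[...,1]>50)&(H[...,2]>90)
    print(n,[r for r in rect(c,m,.022,80) if .4<r[1]/1000<.7 and -.25<r[2]/1000<-.03])
E
```

```text
[ 0.42462929 -0.19844175  0.13321962] [ 0.62928704 -0.9756512   0.4096398 ] 7.9833
scene change cover 0.8612 behind 0.3520408163265306
t [([371.0, 162.0], 596.6, -139.6, 150.2, 126.1, 9.4)]
k [([303.0, 289.0], 601.6, -140.6, 148.0, 126.8, 9.2)]
w [([295.0, 72.0], 592.9, -141.8, 145.7, 121.3, 8.9)]
```

The cover is open, and all three cameras agree on the case: centre (0.598,-0.140), yaw 9.2°. Now over the frame.

```bash
sed -i 's/^C=.*/C=np.array([.598,-.140]); YAW=9.2/' h.py; cat >> h.py <<'E'
def gotip(a,th,tip,b):
    R=tool(a,th); go(R,np.array(tip)+b*R[:,2])
E
python3 - <<'E'
from h import *
gotip(-5,-35,[.5535+.05,.149,.12],.042)
E
```

```text
w [  0.4 -64.4  14.7] d [ 0.1589 -0.3174  0.1412] rows 9.2 at [ 0.4234 -0.195   0.1276] F [-0.2  0.6 -0.7] t 8.13
```

Request:
carry_out(motion=[{"wx": 0.4, "wy": -64.4, "wz": 14.7, "x": 0.159, "y": -0.317, "z": 0.141, "claw": 0.95}, {"wx": 0.4, "wy": -64.4, "wz": 14.7, "x": 0.159, "y": -0.317, "z": 0.141, "claw": 0.95}, {"wx": 0.4, "wy": -64.4, "wz": 14.7, "x": 0.159, "y": -0.317, "z": 0.141, "claw": 0.95}, {"wx": 0.4, "wy": -64.4, "wz": 14.7, "x": 0.159, "y": -0.317, "z": 0.141, "claw": 0.95}, {"wx": 0.4, "wy": -64.4, "wz": 14.7, "x": 0.159, "y": -0.317, "z": 0.141, "claw": 0.95}, {"wx": 0.4, "wy": -64.4, "wz": 14.7, "x": 0.159, "y": -0.317, "z": 0.141, "claw": 0.95}, {"wx": 0.4, "wy": -64.4, "wz": 14.7, "x": 0.159, "y": -0.317, "z": 0.141, "claw": 0.95}, {"wx": 0.4, "wy": -64.4, "wz": 14.7, "x": 0.159, "y": -0.317, "z": 0.141, "claw": 0.95}, {"wx": 0.4, "wy": -64.4, "wz": 14.7, "x": 0.159, "y": -0.317, "z": 0.141, "claw": 0.95}, {"wx": 0.4, "wy": -64.4, "wz": 14.7, "x": 0.159, "y": -0.317, "z": 0.141, "claw": 0.95}, {"wx": 0.4, "wy": -64.4, "wz": 14.7, "x": 0.159, "y": -0.317, "z": 0.141, "claw": 0.95}, {"wx": 0.4, "wy": -64.4, "wz": 14.7, "x": 0.159, "y": -0.317, "z": 0.141, "claw": 0.95}])

```text
t: 9.13
eef_pos: [0.5779, 0.1563, 0.0704]
eef_rot: [[0.806, -0.081, -0.587], [-0.067, -0.997, 0.047], [-0.589, 0.001, -0.808]]
contact_force: [-3.4, -1.2, -4.3]
grip_width: 0.953
gripper_force: 0.0
```

```bash
python3 - <<'E'
from h import *
gotip(-5,-35,[.5535+.05,.149,.12],.042); s=manip.read_state(); print(s["q"].round(0),s["grip_width"])
def pr(c,P):
    T=np.linalg.inv(c["world_from_camera"]);q=c["intrinsics"]@(T[:3,:3]@P+T[:3,3]); return (q/q[2])[:2].round(1)
w=manip.camera("wrist"); np.savez("w5.npz",**w); H=cv2.cvtColor(w["image"],cv2.COLOR_RGB2HSV)
m=(H[...,0]>10)&(H[...,0]<28)&(H[...,1]>50)&(H[...,2]>150); print([r for r in rect(w,m,.022,300)])
# finger pads: grey, low saturation
g=(H[...,1]<50)&(H[...,2]>90)&(H[...,2]<230); g[:200]=0
for k in cv2.findContours(g.astype(np.uint8),0,1)[0]:
    if cv2.contourArea(k)>80: print("grey",cv2.boundingRect(k),cv2.contourArea(k))
p,R=s["eef_pos"],s["eef_rot"]
for b in(0,.02,.03,.043,.05): print(b,pr(w,p+.011*R[:,0]+.04*R[:,1]-b*R[:,2]))
E
```

```text
w [0.3 1.1 0.2] d [-0.0073  0.0051 -0.0135] rows 0.4 at [0.5779 0.1563 0.0704] F [-3.4 -1.2 -4.3] t 9.13
[  5.  42.  73.   6. 101.  99.] 0.9528544361691779
[([126.0, 308.0], 361.0, 398.4, 43.2, 172.7, 143.3), ([529.0, 227.0], 501.6, 14.3, 94.6, 23.0, 1.4), ([336.0, 186.0], 564.3, 149.6, 63.7, 57.8, 85.4)]
grey (207, 343, 58, 31) 739.0
grey (361, 339, 80, 18) 758.0
grey (433, 261, 47, 60) 755.0
grey (168, 261, 47, 59) 707.5
grey (0, 240, 112, 127) 6446.5
grey (457, 200, 183, 140) 8799.0
0 [403.9 222.7]
0.02 [413.3 237.2]
0.03 [418.9 245.9]
0.043 [427.3 258.9]
0.05 [432.4 266.9]
```

```bash
python3 - <<'E'
from h import *
gotip(-5,-35,[.5535,.1499,.06],.042); gotip(-5,-35,[.5535,.1499,.011],.042)
E
```

```text
w [0.4 1.  0.2] d [-0.0095  0.0049  0.0661] rows 1.6 at [0.5762 0.1533 0.0735] F [-0.6 -0.1 -0.6] t 9.18
w [0.4 1.  0.2] d [0.0193 0.0048 0.1058] rows 2.6 at [0.5762 0.1533 0.0735] F [-0.6 -0.1 -0.6] t 9.18
```

Request:
carry_out(motion=[{"wx": 0, "wy": 0, "wz": 0, "x": 0, "y": 0, "z": 0, "claw": 0.95}, {"wx": 0, "wy": 0, "wz": 0, "x": 0, "y": 0, "z": 0, "claw": 0.95}, {"wx": 0, "wy": 0, "wz": 0, "x": 0, "y": 0, "z": 0, "claw": 0.95}])

```text
t: 9.43
eef_pos: [0.5799, 0.1489, 0.0882]
eef_rot: [[0.818, -0.088, -0.568], [-0.073, -0.996, 0.05], [-0.57, 0.001, -0.822]]
contact_force: [-1.1, -0.8, 0.2]
grip_width: 0.952
gripper_force: 0.0
```

```bash
python3 - <<'E'
from h import *
gotip(-5,-35,[.5535,.1499,.06],.042); gotip(-5,-35,[.5535,.1499,.011],.042)
E
```

```text
w [ 0.  -0.2 -0.1] d [-0.0058  0.0013  0.0802] rows 1.9 at [0.5799 0.1489 0.0882] F [-1.1 -0.8  0.2] t 9.43
w [ 0.  -0.2 -0.1] d [0.0221 0.0013 0.1205] rows 2.9 at [0.5799 0.1489 0.0882] F [-1.1 -0.8  0.2] t 9.43
```

Request:
carry_out(motion=[{"wx": 0, "wy": 0, "wz": 0, "x": -0.006, "y": 0.0013, "z": 0.04, "claw": 0.95}, {"wx": 0, "wy": 0, "wz": 0, "x": -0.006, "y": 0.0013, "z": 0.08, "claw": 0.95}, {"wx": 0, "wy": 0, "wz": 0, "x": -0.006, "y": 0.0013, "z": 0.08, "claw": 0.95}, {"wx": 0, "wy": 0, "wz": 0, "x": 0.008, "y": 0.0013, "z": 0.1, "claw": 0.95}, {"wx": 0, "wy": 0, "wz": 0, "x": 0.018, "y": 0.0013, "z": 0.115, "claw": 0.95}, {"wx": 0, "wy": 0, "wz": 0, "x": 0.022, "y": 0.0013, "z": 0.1205, "claw": 0.95}, {"wx": 0, "wy": 0, "wz": 0, "x": 0.022, "y": 0.0013, "z": 0.1205, "claw": 0.95}, {"wx": 0, "wy": 0, "wz": 0, "x": 0.022, "y": 0.0013, "z": 0.1205, "claw": 0.95}])

```text
t: 10.1
eef_pos: [0.5301, 0.1523, -0.0232]
eef_rot: [[0.818, -0.088, -0.568], [-0.073, -0.996, 0.05], [-0.571, 0.001, -0.821]]
contact_force: [-0.2, -0.0, 1.3]
grip_width: 0.949
gripper_force: 0.0
```

```bash
python3 - <<'E'
from h import *
gotip(-5,-35,[.5535,.1499,.008],.042)
w=manip.camera("wrist"); H=cv2.cvtColor(w["image"],cv2.COLOR_RGB2HSV)
m=(H[...,0]>10)&(H[...,0]<28)&(H[...,1]>50)&(H[...,2]>150); print([r for r in rect(w,m,.022,300)])
g=(H[...,1]<50)&(H[...,2]>90)&(H[...,2]<230); g[:200]=0
for k in cv2.findContours(g.astype(np.uint8),0,1)[0]:
    if cv2.contourArea(k)>300: print("grey",cv2.boundingRect(k))
for c in range(150,500,350//1): pass
print([(x,''.join('F' if v else '.' for v in m[230:300:5,x])) for x in range(210,440,20)])
E
```

```text
w [-0.  -0.2 -0.1] d [0.0014 0.0003 0.0029] rows 0.1 at [ 0.5301  0.1523 -0.0232] F [-0.2 -0.   1.3] t 10.1
[([617.0, 321.0], 521.0, 28.4, 73.9, 17.3, 16.5), ([323.0, 262.0], 574.6, 148.6, 63.9, 79.5, 174.9)]
grey (293, 356, 144, 31)
grey (501, 354, 36, 46)
grey (440, 261, 41, 60)
grey (168, 260, 48, 61)
grey (553, 219, 87, 105)
[(210, '..............'), (230, '.....FFFF.....'), (250, 'FFFFFFFFFFFFFF'), (270, 'FFFFFFFFFFFFFF'), (290, 'FFFFFFFFFFFFFF'), (310, 'FFFFFFFFFFFFFF'), (330, 'FFFFFFFFF.....'), (350, 'FFFFFFFFFF....'), (370, 'FFFFFFFFFFF...'), (390, 'FFFFFFFFFFF...'), (410, 'FFFFFFFFFFFF..'), (430, '..............')]
```

The frame sits between the pads, so I'll close on it.

Request:
carry_out(motion=[{"wx": 0, "wy": 0, "wz": 0, "x": 0, "y": 0, "z": -0.003, "claw": 0.85}, {"wx": 0, "wy": 0, "wz": 0, "x": 0, "y": 0, "z": -0.003, "claw": 0.7}, {"wx": 0, "wy": 0, "wz": 0, "x": 0, "y": 0, "z": -0.003, "claw": 0.5}, {"wx": 0, "wy": 0, "wz": 0, "x": 0, "y": 0, "z": -0.003, "claw": 0.5}, {"wx": 0, "wy": 0, "wz": 0, "x": 0, "y": 0, "z": -0.003, "claw": 0.5}, {"wx": 0, "wy": 0, "wz": 0, "x": 0, "y": 0, "z": -0.003, "claw": 0.5}], newtons=40)

```text
t: 10.65
eef_pos: [0.5334, 0.1526, -0.0205]
eef_rot: [[0.819, -0.087, -0.567], [-0.072, -0.996, 0.049], [-0.569, 0.001, -0.822]]
contact_force: [2.7, -0.8, 5.2]
grip_width: 0.737
gripper_force: 45.8
```

```bash
cat >> h.py <<'E'
def tgt(c2,wy,r):
    """numbers for a turn wy about tool y that brings held centre (tool coords r) to c2"""
    s=manip.read_state(); M=s["eef_rot"]; R2=M@Ro.from_euler("y",wy,degrees=True).as_matrix()
    print("d",(M.T@(np.array(c2)-R2@r-s["eef_pos"])).round(4),"at",s["eef_pos"].round(4),"held at",(s["eef_pos"]+M@r).round(4),"F",s["contact_force"].round(1),"t",round(s["t"],2),s["q"].round(0))
E
python3 - <<'E'
from h import *
s=manip.read_state(); r=s["eef_rot"].T@(np.array([.5585,.1500,.011])-s["eef_pos"]); print(r); np.save("r1.npy",r)
tgt([.57,.15,.08],0,r)
tgt([.61,.147,.08],90,r)
E
```

```text
[ 0.0028551   0.00041744 -0.04025901]
d [-0.0298 -0.001  -0.0633] at [ 0.5334  0.1526 -0.0205] held at [0.5585 0.15   0.011 ] F [ 2.7 -0.8  5.2] t 10.65 [ 5. 43. 82.  6. 89. 98.]
d [ 0.0463 -0.0015 -0.1235] at [ 0.5334  0.1526 -0.0205] held at [0.5585 0.15   0.011 ] F [ 2.7 -0.8  5.2] t 10.65 [ 5. 43. 82.  6. 89. 98.]
```

Request:
carry_out(motion=[{"wx": 0, "wy": 0, "wz": 0, "x": -0.015, "y": 0, "z": -0.03, "claw": 0.5}, {"wx": 0, "wy": 0, "wz": 0, "x": -0.03, "y": -0.001, "z": -0.063, "claw": 0.5}, {"wx": 0, "wy": 0, "wz": 0, "x": -0.03, "y": -0.001, "z": -0.063, "claw": 0.5}, {"wx": 0, "wy": 7, "wz": 0, "x": -0.024, "y": -0.001, "z": -0.068, "claw": 0.5}, {"wx": 0, "wy": 14, "wz": 0, "x": -0.018, "y": -0.001, "z": -0.073, "claw": 0.5}, {"wx": 0, "wy": 21, "wz": 0, "x": -0.012, "y": -0.001, "z": -0.078, "claw": 0.5}, {"wx": 0, "wy": 28, "wz": 0, "x": -0.006, "y": -0.001, "z": -0.083, "claw": 0.5}, {"wx": 0, "wy": 35, "wz": 0, "x": 0, "y": -0.001, "z": -0.088, "claw": 0.5}, {"wx": 0, "wy": 42, "wz": 0, "x": 0.006, "y": -0.001, "z": -0.092, "claw": 0.5}, {"wx": 0, "wy": 49, "wz": 0, "x": 0.012, "y": -0.001, "z": -0.097, "claw": 0.5}, {"wx": 0, "wy": 56, "wz": 0, "x": 0.018, "y": -0.001, "z": -0.102, "claw": 0.5}, {"wx": 0, "wy": 60, "wz": 0, "x": 0.022, "y": -0.001, "z": -0.105, "claw": 0.5}])

```text
t: 11.65
eef_pos: [0.6067, 0.1473, 0.0504]
eef_rot: [[0.901, -0.086, 0.425], [-0.078, -0.996, -0.037], [0.427, 0.001, -0.904]]
contact_force: [-0.3, -1.3, -0.4]
grip_width: 0.737
gripper_force: 44.9
```

```bash
python3 - <<'E'
from h import *
r=np.load("r1.npy"); R=manip.read_state()["eef_rot"]; th=np.degrees(np.arctan2(R[:,2][:2]@[np.cos(np.radians(-5)),np.sin(np.radians(-5))],-R[2,2])); print("tilt",th, manip.read_state()["gripper_force"],manip.read_state()["grip_width"])
tgt([.61,.147,.06],55.4-th,r)
E
```

```text
tilt 25.250595187041192 44.91856008768082 0.7372037047793031
d [ 0.0249 -0.0004  0.029 ] at [0.6067 0.1473 0.0504] held at [0.5921 0.1481 0.088 ] F [-0.3 -1.3 -0.4] t 11.65 [ 11.  10. 117. -14.  29. 117.]
```

j5 would run out at this azimuth, so I'll yaw the tool to 45° first and then finish the tilt there.

```bash
cat >> h.py <<'E'
def tg(R2,c2,r):
    go(R2,np.array(c2)-R2@r); s=manip.read_state(); print("   held at",(s["eef_pos"]+s["eef_rot"]@r).round(4),"q",s["q"].round(0))
E
python3 - <<'E'
from h import *
r=np.load("r1.npy"); tg(tool(45,25),[.61,.147,.09],r)
E
```

```text
w [ 21.2  -0.2 -45.2] d [ 0.012  -0.0113  0.0035] rows 7.0 at [0.6067 0.1473 0.0504] F [-0.3 -1.3 -0.4] t 11.65
   held at [0.5921 0.1481 0.088 ] q [ 11.  10. 117. -14.  29. 117.]
```

Request:
carry_out(motion=[{"wx": 3, "wy": 0, "wz": -6.4, "x": 0.002, "y": -0.0015, "z": 0, "claw": 0.5}, {"wx": 6, "wy": 0, "wz": -12.8, "x": 0.004, "y": -0.003, "z": 0.001, "claw": 0.5}, {"wx": 9, "wy": 0, "wz": -19.2, "x": 0.005, "y": -0.005, "z": 0.0015, "claw": 0.5}, {"wx": 12, "wy": 0, "wz": -25.6, "x": 0.007, "y": -0.0065, "z": 0.002, "claw": 0.5}, {"wx": 15, "wy": 0, "wz": -32, "x": 0.009, "y": -0.008, "z": 0.0025, "claw": 0.5}, {"wx": 18, "wy": 0, "wz": -38.4, "x": 0.0105, "y": -0.01, "z": 0.003, "claw": 0.5}, {"wx": 21.2, "wy": -0.2, "wz": -45.2, "x": 0.012, "y": -0.0113, "z": 0.0035, "claw": 0.5}, {"wx": 21.2, "wy": -0.2, "wz": -45.2, "x": 0.012, "y": -0.0113, "z": 0.0035, "claw": 0.5}, {"wx": 21.2, "wy": -0.2, "wz": -45.2, "x": 0.012, "y": -0.0113, "z": 0.0035, "claw": 0.5}, {"wx": 21.2, "wy": -0.2, "wz": -45.2, "x": 0.012, "y": -0.0113, "z": 0.0035, "claw": 0.5}])

```text
t: 12.48
eef_pos: [0.6238, 0.1556, 0.0533]
eef_rot: [[0.642, 0.706, 0.299], [0.64, -0.708, 0.298], [0.422, 0.0, -0.907]]
contact_force: [-0.0, 0.2, -0.6]
grip_width: 0.735
gripper_force: 44.9
```

```bash
python3 - <<'E'
from h import *
r=np.load("r1.npy"); tg(tool(45,25),[.61,.147,.09],r);tg(tool(45,55.4),[.61,.147,.06],r)
E
```

```text
w [ 0.   0.1 -0.1] d [-0.0017 -0.0041  0.0002] rows 0.1 at [0.6238 0.1556 0.0533] F [-0.   0.2 -0.6] t 12.48
   held at [0.6139 0.1452 0.091 ] q [ -2.  14. 112.  29.  40.  24.]
w [ 0.1 30.5 -0.1] d [ 0.0064 -0.0041  0.0233] rows 4.3 at [0.6238 0.1556 0.0533] F [-0.   0.2 -0.6] t 12.48
   held at [0.6139 0.1452 0.091 ] q [ -2.  14. 112.  29.  40.  24.]
```

Request:
carry_out(motion=[{"wx": 0, "wy": 6, "wz": 0, "x": 0.001, "y": 0, "z": 0.004, "claw": 0.5}, {"wx": 0, "wy": 12, "wz": 0, "x": 0.002, "y": -0.001, "z": 0.009, "claw": 0.5}, {"wx": 0, "wy": 18, "wz": 0, "x": 0.004, "y": -0.002, "z": 0.014, "claw": 0.5}, {"wx": 0, "wy": 24, "wz": 0, "x": 0.005, "y": -0.003, "z": 0.019, "claw": 0.5}, {"wx": 0, "wy": 30.5, "wz": 0, "x": 0.0064, "y": -0.004, "z": 0.0233, "claw": 0.5}, {"wx": 0, "wy": 30.5, "wz": 0, "x": 0.0064, "y": -0.004, "z": 0.0233, "claw": 0.5}, {"wx": 0, "wy": 30.5, "wz": 0, "x": 0.0064, "y": -0.004, "z": 0.0233, "claw": 0.5}, {"wx": 0, "wy": 30.5, "wz": 0, "x": 0.0064, "y": -0.004, "z": 0.0233, "claw": 0.5}])

```text
t: 13.15
eef_pos: [0.6264, 0.1707, 0.03]
eef_rot: [[0.412, 0.704, 0.579], [0.397, -0.71, 0.581], [0.82, -0.009, -0.573]]
contact_force: [0.2, 0.3, -1.2]
grip_width: 0.739
gripper_force: 45.0
```

```bash
python3 - <<'E'
from h import *
r=np.load("r1.npy"); tg(tool(45,55.4),[.61,.147,.028],r)
E
```

```text
w [-0.1  0.3 -0.6] d [-0.0204  0.005   0.0181] rows 0.7 at [0.6264 0.1707 0.03  ] F [ 0.2  0.3 -1.2] t 13.15
   held at [0.6046 0.1482 0.0554] q [-12.  21. 124.  94.  44. -46.]
```

Request:
carry_out(motion=[{"wx": 0, "wy": 0, "wz": -0.6, "x": -0.008, "y": 0, "z": 0.006, "claw": 0.5}, {"wx": 0, "wy": 0, "wz": -0.6, "x": -0.016, "y": 0, "z": 0.011, "claw": 0.5}, {"wx": 0, "wy": 0, "wz": -0.6, "x": -0.02, "y": 0, "z": 0.014, "claw": 0.5}, {"wx": 0, "wy": 0, "wz": -0.6, "x": -0.0222, "y": 0, "z": 0.0155, "claw": 0.5}, {"wx": 0, "wy": 0, "wz": -0.6, "x": -0.0222, "y": 0, "z": 0.0155, "claw": 0.5}, {"wx": 0, "wy": 0, "wz": -0.6, "x": -0.0222, "y": 0, "z": 0.0155, "claw": 0.5}])

```text
t: 13.65
eef_pos: [0.6308, 0.1714, 0.0076]
eef_rot: [[0.395, 0.711, 0.582], [0.408, -0.704, 0.582], [0.823, 0.007, -0.568]]
contact_force: [0.1, -0.9, -0.3]
grip_width: 0.741
gripper_force: 45.0
```

```bash
python3 - <<'E'
from h import *
r=np.load("r1.npy"); tg(tool(45,55.4),[.604,.148,.026],r)
E
```

```text
w [0.  0.  0.5] d [-0.0078 -0.0029  0.0007] rows 0.2 at [0.6308 0.1714 0.0076] F [ 0.1 -0.9 -0.3] t 13.65
   held at [0.6088 0.1488 0.0329] q [-12.  25. 123.  97.  44. -52.]
```

Request:
carry_out(motion=[{"wx": 0, "wy": 0, "wz": 0.4, "x": -0.003, "y": 0, "z": 0.002, "claw": 0.5}, {"wx": 0, "wy": 0, "wz": 0.4, "x": -0.005, "y": 0, "z": 0.0034, "claw": 0.5}, {"wx": 0, "wy": 0, "wz": 0.4, "x": -0.005, "y": 0, "z": 0.0034, "claw": 0.5}, {"wx": 0, "wy": 0, "wz": 0.4, "x": -0.005, "y": 0, "z": 0.0034, "claw": 0.5}])

```text
t: 13.98
eef_pos: [0.6304, 0.171, 0.001]
eef_rot: [[0.401, 0.707, 0.582], [0.403, -0.707, 0.582], [0.823, 0.001, -0.568]]
contact_force: [0.5, -0.2, -0.5]
grip_width: 0.737
gripper_force: 45.0
```

```bash
python3 - <<'E'
from h import *
r=np.load("r1.npy"); tg(tool(45,55.4),[.609,.149,.026],r)
E
```

```text
w [0.  0.  0.1] d [0.0004 0.     0.0008] rows 0.0 at [0.6304 0.171  0.001 ] F [ 0.5 -0.2 -0.5] t 13.98
   held at [0.6084 0.1484 0.0262] q [-12.  26. 123.  98.  44. -52.]
```

Request:
carry_out(motion=[{"wx": 0, "wy": 0, "wz": 0.1, "x": -0.0012, "y": 0, "z": 0.0008, "claw": 0.5}, {"wx": 0, "wy": 0, "wz": 0.1, "x": -0.0012, "y": 0, "z": 0.0008, "claw": 0.5}, {"wx": 0, "wy": 0, "wz": 0.1, "x": -0.0012, "y": 0, "z": 0.0008, "claw": 0.5}])

```text
t: 14.23
eef_pos: [0.6307, 0.1709, -0.0001]
eef_rot: [[0.401, 0.707, 0.583], [0.401, -0.707, 0.582], [0.823, 0.0, -0.568]]
contact_force: [-0.6, 0.9, -0.0]
grip_width: 0.743
gripper_force: 45.0
```

Request:
carry_out(motion=[{"wx": 0, "wy": 0, "wz": 0, "x": -0.0012, "y": 0, "z": 0.0009, "claw": 0.5}, {"wx": 0, "wy": 0, "wz": 0, "x": -0.0012, "y": 0, "z": 0.0009, "claw": 0.5}, {"wx": 0, "wy": 0, "wz": 0, "x": -0.0012, "y": 0, "z": 0.0009, "claw": 0.5}])

```text
t: 14.48
eef_pos: [0.6314, 0.1714, 0.0]
eef_rot: [[0.399, 0.707, 0.584], [0.4, -0.707, 0.584], [0.825, 0.001, -0.565]]
contact_force: [-2.9, -0.1, 6.7]
grip_width: 0.738
gripper_force: 45.8
```

It touched down on its edge at 6.7 N. Now I'll release and back straight out.

Request:
carry_out(motion=[{"wx": 0, "wy": 0, "wz": 0, "x": 0, "y": 0, "z": 0, "claw": 0.8}, {"wx": 0, "wy": 0, "wz": 0, "x": 0, "y": 0, "z": 0, "claw": 0.9}, {"wx": 0, "wy": 0, "wz": 0, "x": 0, "y": 0, "z": 0, "claw": 1}, {"wx": 0, "wy": 0, "wz": 0, "x": 0, "y": 0, "z": 0, "claw": 1}, {"wx": 0, "wy": 0, "wz": 0, "x": 0, "y": 0, "z": 0, "claw": 1}, {"wx": 0, "wy": 0, "wz": 0, "x": 0, "y": 0, "z": -0.015, "claw": 1}, {"wx": 0, "wy": 0, "wz": 0, "x": 0, "y": 0, "z": -0.03, "claw": 1}, {"wx": 0, "wy": 0, "wz": 0, "x": 0, "y": 0, "z": -0.05, "claw": 1}, {"wx": 0, "wy": 0, "wz": 0, "x": 0.01, "y": 0, "z": -0.08, "claw": 1}, {"wx": 0, "wy": 0, "wz": 0, "x": 0.02, "y": 0, "z": -0.11, "claw": 1}, {"wx": 0, "wy": 0, "wz": 0, "x": 0.02, "y": 0, "z": -0.11, "claw": 1}])

```text
t: 15.4
eef_pos: [0.5758, 0.113, 0.0812]
eef_rot: [[0.397, 0.705, 0.587], [0.402, -0.709, 0.579], [0.825, 0.006, -0.565]]
contact_force: [1.6, -0.5, 0.9]
grip_width: 1.003
gripper_force: 0.0
```

```bash
cat >> h.py <<'E'
def woodm(c,v=120):
    H=cv2.cvtColor(c["image"],cv2.COLOR_RGB2HSV); return (H[...,0]>9)&(H[...,0]<30)&(H[...,1]>50)&(H[...,2]>v)
E
python3 - <<'E'
from h import *
s=manip.read_state(); print(s["eef_pos"],s["q"].round(0),s["contact_force"])
for n,z in(("top",.052),("scene",.052),("wrist",.026)):
    c=manip.camera(n); cv2.imwrite(f"pics/st_{n}.png",c["image"][:,:,::-1])
    print(n,[r for r in rect(c,woodm(c),z,40) if 520<r[1]<700 and 80<r[2]<220])
E
```

```text
[0.57578006 0.11295665 0.08122548] [-22.  10. 131.  82.  50. -41.] [ 1.62143426 -0.54145159  0.8708837 ]
top [([270.0, 154.0], 609.1, 149.7, 28.1, 67.8, 136.0)]
scene [([395.0, 219.0], 617.7, 142.0, 28.4, 92.6, 132.1)]
wrist [([318.0, 220.0], 612.4, 152.7, 60.1, 74.2, 135.0)]
```

The frame stands at (0.609,0.149), with its front facing azimuth 45°. I'll check the red look-alike for clearance, then go over the top to regrasp from the front.

```bash
python3 - <<'E'
from h import *
c=manip.camera("top"); H=cv2.cvtColor(c["image"],cv2.COLOR_RGB2HSV); m=((H[...,0]<5)|(H[...,0]>175))&(H[...,1]>200)&(H[...,2]>150)
print("red",rect(c,m,.022,60))
go(tool(45,0),[.64,.18,.19])
E
```

```text
red [([249.0, 124.0], 707.6, 212.0, 51.6, 60.0, 153.4)]
w [ -0.  -55.3  -0. ] d [0.1459 0.0007 0.0113] rows 7.7 at [0.5742 0.1153 0.0764] F [ 1.   0.5 -0.4] t 15.6
```

Request:
carry_out(motion=[{"wx": 0, "wy": -5, "wz": 0, "x": 0.04, "y": 0, "z": -0.02, "claw": 1}, {"wx": 0, "wy": -12, "wz": 0, "x": 0.08, "y": 0, "z": -0.02, "claw": 1}, {"wx": 0, "wy": -19, "wz": 0, "x": 0.11, "y": 0, "z": -0.01, "claw": 1}, {"wx": 0, "wy": -26, "wz": 0, "x": 0.13, "y": 0, "z": 0, "claw": 1}, {"wx": 0, "wy": -33, "wz": 0, "x": 0.146, "y": 0, "z": 0.011, "claw": 1}, {"wx": 0, "wy": -40, "wz": 0, "x": 0.146, "y": 0, "z": 0.011, "claw": 1}, {"wx": 0, "wy": -47, "wz": 0, "x": 0.146, "y": 0, "z": 0.011, "claw": 1}, {"wx": 0, "wy": -55, "wz": 0, "x": 0.146, "y": 0, "z": 0.011, "claw": 1}, {"wx": 0, "wy": -55, "wz": 0, "x": 0.146, "y": 0, "z": 0.011, "claw": 1}])

```text
t: 16.35
eef_pos: [0.6409, 0.1815, 0.1921]
eef_rot: [[0.688, 0.712, 0.138], [0.696, -0.702, 0.15], [0.203, -0.007, -0.979]]
contact_force: [-0.7, 0.3, -0.1]
grip_width: 1.0
gripper_force: 0.0
```

```bash
python3 - <<'E'
from h import *
n=np.array([np.cos(np.pi/4),np.sin(np.pi/4),0]); tip=np.array([.609,.149,.022])-.001*n
R=tool(45,-48); gotip(45,-48,tip-.10*R[:,2],.036); print(manip.read_state()["q"].round(0))
E
```

```text
w [ -0.3 -59.7   0.5] d [-0.0249  0.0013  0.1248] rows 8.3 at [0.6409 0.1815 0.1921] F [-0.7  0.3 -0.1] t 16.35
[ 6. 11. 96.  9. 65. 47.]
```

Request:
carry_out(motion=[{"wx": 0, "wy": -7, "wz": 0, "x": 0.01, "y": 0, "z": 0.01, "claw": 1}, {"wx": 0, "wy": -14, "wz": 0, "x": 0.015, "y": 0, "z": 0.02, "claw": 1}, {"wx": 0, "wy": -21, "wz": 0, "x": 0.015, "y": 0, "z": 0.03, "claw": 1}, {"wx": 0, "wy": -28, "wz": 0, "x": 0.01, "y": 0, "z": 0.05, "claw": 1}, {"wx": 0, "wy": -35, "wz": 0, "x": 0.005, "y": 0, "z": 0.07, "claw": 1}, {"wx": 0, "wy": -42, "wz": 0, "x": -0.005, "y": 0.001, "z": 0.09, "claw": 1}, {"wx": 0, "wy": -49, "wz": 0, "x": -0.015, "y": 0.001, "z": 0.11, "claw": 1}, {"wx": 0, "wy": -56, "wz": 0, "x": -0.022, "y": 0.001, "z": 0.12, "claw": 1}, {"wx": -0.3, "wy": -59.7, "wz": 0.5, "x": -0.025, "y": 0.0013, "z": 0.125, "claw": 1}, {"wx": -0.3, "wy": -59.7, "wz": 0.5, "x": -0.025, "y": 0.0013, "z": 0.125, "claw": 1}, {"wx": -0.3, "wy": -59.7, "wz": 0.5, "x": -0.025, "y": 0.0013, "z": 0.125, "claw": 1}, {"wx": -0.3, "wy": -59.7, "wz": 0.5, "x": -0.025, "y": 0.0013, "z": 0.125, "claw": 1}])

```text
t: 17.35
eef_pos: [0.6407, 0.1815, 0.0635]
eef_rot: [[0.474, 0.708, -0.524], [0.478, -0.707, -0.522], [-0.739, -0.003, -0.673]]
contact_force: [-0.4, 0.2, 1.3]
grip_width: 1.0
gripper_force: 0.0
```

```bash
python3 - <<'E'
from h import *
n=np.array([np.cos(np.pi/4),np.sin(np.pi/4),0]); tip=np.array([.609,.149,.022])-.001*n
R=tool(45,-48); gotip(45,-48,tip-.045*R[:,2],.036); gotip(45,-48,tip,.036);  print(manip.read_state()["q"].round(0))
for k,z in(("top",.052),("wrist",.04)):
    c=manip.camera(k); cv2.imwrite(f"pics/rg_{k}.png",c["image"][:,:,::-1]); print(k,[r for r in rect(c,woodm(c),z,40) if 520<r[1]<700 and 80<r[2]<220])
    H=cv2.cvtColor(c["image"],cv2.COLOR_RGB2HSV)
g=(H[...,1]<50)&(H[...,2]>90)&(H[...,2]<230); g[:200]=0
for k in cv2.findContours(g.astype(np.uint8),0,1)[0]:
    if cv2.contourArea(k)>300: print("grey",cv2.boundingRect(k))
E
```

```text
w [-0.1 -0.3  0.2] d [-0.0005  0.0007  0.0532] rows 1.3 at [0.6407 0.1815 0.0635] F [-0.4  0.2  1.3] t 17.35
w [-0.1 -0.3  0.2] d [-0.0008  0.0007  0.0982] rows 2.4 at [0.6407 0.1815 0.0635] F [-0.4  0.2  1.3] t 17.35
[ 19.  58.  52. -21. 113.  63.]
top [([270.0, 154.0], 609.1, 149.7, 28.1, 67.8, 136.0)]
wrist [([333.0, 234.0], 597.2, 128.7, 206.0, 90.4, 60.3), ([371.0, 131.0], 698.0, 210.7, 8.1, 26.6, 153.0)]
grey (246, 326, 56, 54)
grey (158, 262, 51, 62)
grey (236, 253, 196, 100)
grey (495, 234, 145, 134)
grey (374, 200, 189, 52)
```

Request:
carry_out(motion=[{"wx": 0, "wy": 0, "wz": 0, "x": 0, "y": 0.0007, "z": 0.02, "claw": 1}, {"wx": 0, "wy": 0, "wz": 0, "x": 0, "y": 0.0007, "z": 0.04, "claw": 1}, {"wx": 0, "wy": 0, "wz": 0, "x": 0, "y": 0.0007, "z": 0.055, "claw": 1}, {"wx": 0, "wy": 0, "wz": 0, "x": 0, "y": 0.0007, "z": 0.068, "claw": 1}, {"wx": 0, "wy": 0, "wz": 0, "x": -0.0008, "y": 0.0007, "z": 0.08, "claw": 1}, {"wx": 0, "wy": 0, "wz": 0, "x": -0.0008, "y": 0.0007, "z": 0.09, "claw": 1}, {"wx": 0, "wy": 0, "wz": 0, "x": -0.0008, "y": 0.0007, "z": 0.098, "claw": 1}, {"wx": 0, "wy": 0, "wz": 0, "x": -0.0008, "y": 0.0007, "z": 0.098, "claw": 1}, {"wx": 0, "wy": 0, "wz": 0, "x": -0.0008, "y": 0.0007, "z": 0.098, "claw": 1}])

```text
t: 18.2
eef_pos: [0.5896, 0.129, -0.0009]
eef_rot: [[0.475, 0.707, -0.524], [0.477, -0.707, -0.521], [-0.739, -0.002, -0.674]]
contact_force: [0.3, -0.2, -0.2]
grip_width: 0.997
gripper_force: 0.0
```

```bash
python3 - <<'E'
from h import *
n=np.array([np.cos(np.pi/4),np.sin(np.pi/4),0]); tip=np.array([.609,.149,.022])-.001*n
gotip(45,-48,tip,.036)
c=manip.camera("top"); print([r for r in rect(c,woodm(c),.052,40) if 520<r[1]<700 and 80<r[2]<220])
c=manip.camera("scene"); print([r for r in rect(c,woodm(c),.052,40) if 520<r[1]<700 and 80<r[2]<220])
c=manip.camera("wrist");cv2.imwrite("pics/rg2.png",c["image"][:,:,::-1]); m=woodm(c)
for r in range(200,300,10): 
    x=np.where(m[r,150:480])[0]+150; print(r,x.min() if len(x) else None,x.max() if len(x) else None,len(x))
E
```

```text
w [-0.1 -0.3  0.1] d [ 0.001  -0.0004  0.0008] rows 0.1 at [ 0.5896  0.129  -0.0009] F [ 0.3 -0.2 -0.2] t 18.2
[([269.0, 155.0], 608.4, 150.4, 28.1, 65.8, 136.0)]
[([396.0, 219.0], 615.7, 144.2, 28.5, 100.5, 132.0)]
200 None None 0
210 None None 0
220 247 398 152
230 246 399 153
240 245 400 146
250 244 400 146
260 243 401 150
270 242 403 156
280 241 404 158
290 240 405 161
```

Request:
carry_out(motion=[{"wx": 0, "wy": 0, "wz": 0, "x": 0, "y": 0, "z": 0, "claw": 0.9}, {"wx": 0, "wy": 0, "wz": 0, "x": 0, "y": 0, "z": 0, "claw": 0.8}, {"wx": 0, "wy": 0, "wz": 0, "x": 0, "y": 0, "z": 0, "claw": 0.7}, {"wx": 0, "wy": 0, "wz": 0, "x": 0, "y": 0, "z": 0, "claw": 0.5}, {"wx": 0, "wy": 0, "wz": 0, "x": 0, "y": 0, "z": 0, "claw": 0.5}, {"wx": 0, "wy": 0, "wz": 0, "x": 0, "y": 0, "z": 0, "claw": 0.5}, {"wx": 0, "wy": 0, "wz": 0, "x": 0, "y": 0, "z": 0, "claw": 0.5}], newtons=40)

```text
t: 18.93
eef_pos: [0.5897, 0.1293, -0.0014]
eef_rot: [[0.475, 0.707, -0.524], [0.477, -0.707, -0.522], [-0.74, -0.002, -0.673]]
contact_force: [1.5, 1.3, 2.8]
grip_width: 0.737
gripper_force: 45.3
```

```bash
python3 - <<'E'
from h import *
c=manip.camera("top"); print([r for r in rect(c,woodm(c),.052,40) if 520<r[1]<700 and 80<r[2]<220])
s=manip.read_state(); print(s["grip_width"],s["gripper_force"],s["contact_force"])
r=s["eef_rot"].T@(np.array([.609,.149,.026])-s["eef_pos"]); print(r); r[1]=0; np.save("r2.npy",r)
tg(tool(45,-48),[.609,.149,.15],r); tg(tool(45,-5),[.60,.12,.16],r)
E
```

```text
[([270.0, 154.0], 609.1, 149.7, 28.1, 67.9, 136.0)]
0.7381237279176539 45.34661485813558 [1.95305283 0.96837513 2.142524  ]
[-0.00168203 -0.00035285 -0.03893103]
w [-0.1 -0.3  0.1] d [-0.0919 -0.0006 -0.0835] rows 3.0 at [ 0.5897  0.1292 -0.0014] F [2.  1.  2.1] t 18.98
   held at [0.6092 0.1488 0.026 ] q [ 17.  54.  66. -21. 103.  65.]
w [-0.1 42.7  0.1] d [-0.0913  0.0136 -0.0818] rows 6.0 at [ 0.5897  0.1292 -0.0014] F [2.  1.  2.1] t 18.98
   held at [0.6092 0.1488 0.026 ] q [ 17.  54.  66. -21. 103.  65.]
```

Request:
carry_out(motion=[{"wx": 0, "wy": 0, "wz": 0, "x": -0.02, "y": 0, "z": -0.018, "claw": 0.5}, {"wx": 0, "wy": 0, "wz": 0, "x": -0.045, "y": 0, "z": -0.04, "claw": 0.5}, {"wx": 0, "wy": 0, "wz": 0, "x": -0.07, "y": 0, "z": -0.063, "claw": 0.5}, {"wx": 0, "wy": 0, "wz": 0, "x": -0.092, "y": 0, "z": -0.083, "claw": 0.5}, {"wx": 0, "wy": 7, "wz": 0, "x": -0.092, "y": 0.002, "z": -0.083, "claw": 0.5}, {"wx": 0, "wy": 14, "wz": 0, "x": -0.092, "y": 0.004, "z": -0.083, "claw": 0.5}, {"wx": 0, "wy": 21, "wz": 0, "x": -0.092, "y": 0.006, "z": -0.083, "claw": 0.5}, {"wx": 0, "wy": 28, "wz": 0, "x": -0.092, "y": 0.008, "z": -0.083, "claw": 0.5}, {"wx": 0, "wy": 35, "wz": 0, "x": -0.092, "y": 0.01, "z": -0.083, "claw": 0.5}, {"wx": 0, "wy": 42, "wz": 0, "x": -0.092, "y": 0.013, "z": -0.082, "claw": 0.5}, {"wx": 0, "wy": 42, "wz": 0, "x": -0.092, "y": 0.013, "z": -0.082, "claw": 0.5}])

```text
t: 19.9
eef_pos: [0.5928, 0.1155, 0.1202]
eef_rot: [[0.705, 0.705, -0.076], [0.701, -0.709, -0.068], [-0.102, -0.005, -0.995]]
contact_force: [-0.8, -0.6, -1.4]
grip_width: 0.738
gripper_force: 45.0
```

```bash
python3 - <<'E'
from h import *
r=np.load("r2.npy"); tg(tool(25,20),[.57,.02,.15],r); print(manip.read_state()["grip_width"])
E
```

```text
w [-2.8 25.6 19.8] d [-0.0685  0.0568  0.013 ] rows 4.5 at [0.5928 0.1155 0.1202] F [-0.8 -0.6 -1.4] t 19.9
   held at [0.5946 0.117  0.1591] q [ 6. 18. 95. -4. 72. 53.]
0.7379884272020311
```

Request:
carry_out(motion=[{"wx": -0.5, "wy": 5, "wz": 4, "x": -0.014, "y": 0.011, "z": 0.003, "claw": 0.5}, {"wx": -1, "wy": 10, "wz": 8, "x": -0.028, "y": 0.022, "z": 0.005, "claw": 0.5}, {"wx": -1.6, "wy": 15, "wz": 12, "x": -0.041, "y": 0.034, "z": 0.008, "claw": 0.5}, {"wx": -2.2, "wy": 20, "wz": 16, "x": -0.055, "y": 0.045, "z": 0.01, "claw": 0.5}, {"wx": -2.8, "wy": 25.6, "wz": 19.8, "x": -0.0685, "y": 0.057, "z": 0.013, "claw": 0.5}, {"wx": -2.8, "wy": 25.6, "wz": 19.8, "x": -0.0685, "y": 0.057, "z": 0.013, "claw": 0.5}, {"wx": -2.8, "wy": 25.6, "wz": 19.8, "x": -0.0685, "y": 0.057, "z": 0.013, "claw": 0.5}])

```text
t: 20.48
eef_pos: [0.5859, 0.0285, 0.1126]
eef_rot: [[0.852, 0.423, 0.307], [0.398, -0.906, 0.144], [0.339, -0.001, -0.941]]
contact_force: [0.5, 0.6, -0.7]
grip_width: 0.74
gripper_force: 45.0
```

```bash
python3 - <<'E'
from h import *
r=np.load("r2.npy"); tg(tool(9.2,42),[.58,-.142,.11],r)
E
```

```text
w [-8.2 22.  13.6] d [-0.0585  0.1595  0.0111] rows 4.1 at [0.5859 0.0285 0.1126] F [ 0.5  0.6 -0.7] t 20.48
   held at [0.5725 0.0222 0.1486] q [-11.   2. 116.  16.  46.  45.]
```

Request:
carry_out(motion=[{"wx": -1.6, "wy": 4.4, "wz": 2.7, "x": -0.012, "y": 0.032, "z": 0.002, "claw": 0.5}, {"wx": -3.3, "wy": 8.8, "wz": 5.4, "x": -0.023, "y": 0.064, "z": 0.004, "claw": 0.5}, {"wx": -4.9, "wy": 13.2, "wz": 8.2, "x": -0.035, "y": 0.096, "z": 0.006, "claw": 0.5}, {"wx": -6.6, "wy": 17.6, "wz": 10.9, "x": -0.047, "y": 0.128, "z": 0.009, "claw": 0.5}, {"wx": -8.2, "wy": 22.2, "wz": 13.6, "x": -0.0585, "y": 0.1595, "z": 0.011, "claw": 0.5}, {"wx": -8.2, "wy": 22.2, "wz": 13.6, "x": -0.0585, "y": 0.1595, "z": 0.011, "claw": 0.5}, {"wx": -8.2, "wy": 22.2, "wz": 13.6, "x": -0.0585, "y": 0.1595, "z": 0.011, "claw": 0.5}, {"wx": -8.2, "wy": 22.2, "wz": 13.6, "x": -0.0585, "y": 0.1595, "z": 0.011, "claw": 0.5}])

```text
t: 21.15
eef_pos: [0.6116, -0.1365, 0.085]
eef_rot: [[0.728, 0.165, 0.666], [0.122, -0.986, 0.111], [0.675, 0.0, -0.738]]
contact_force: [0.9, 1.0, -0.7]
grip_width: 0.736
gripper_force: 45.1
```

```bash
python3 - <<'E'
from h import *
r=np.load("r2.npy"); b=case(.01,0,.055); print(b); tg(tool(9.2,42.3),b,r)
c=manip.camera("scene"); cv2.imwrite("pics/h1.png",c["image"][:,:,::-1]); 
def pr(c,P):
    T=np.linalg.inv(c["world_from_camera"]);q=c["intrinsics"]@(T[:3,:3]@P+T[:3,3]); return (q/q[2])[:2].round(1)
s=manip.read_state(); h=s["eef_pos"]+s["eef_rot"]@r; print("proj held",pr(c,h+[0,0,.011]))
m=woodm(c)
# predicted corner pixels of rim
a=np.radians(9.2); X=np.array([np.cos(a),np.sin(a),0]);Y=np.array([-np.sin(a),np.cos(a),0])
print([pr(c,h+[0,0,.011]+sx*.026*X+sy*.032*Y).tolist() for sx,sy in((-1,-1),(-1,1),(1,1),(1,-1))])
n=np.zeros_like(m); n[190:330,230:370]=m[190:330,230:370]; print(rect(c,n,h[2]+.011,40))
t=manip.camera("top"); m=woodm(t); n=np.zeros_like(m); n[120:210,330:410]=m[120:210,330:410]; print(rect(t,n,h[2]+.011,20))
E
```

```text
[ 0.60787136 -0.13840119  0.055     ]
w [-0.2 -0.2  0.2] d [-0.0217  0.0014  0.0583] rows 1.5 at [ 0.6116 -0.1365  0.085 ] F [ 0.9  1.  -0.7] t 21.15
   held at [ 0.5845 -0.141   0.1126] q [-34.   5. 126.  64.  31.  -5.]
proj held [297.4 265. ]
[[277.7, 268.1], [298.6, 247.2], [316.9, 262.0], [296.1, 283.8]]
[([305.0, 295.0], 632.7, -162.5, 129.5, 108.8, 9.1), ([298.0, 266.0], 585.9, -140.4, 56.7, 74.4, 99.3), ([322.0, 224.0], 539.5, -37.2, 21.1, 86.2, 179.2), ([307.0, 198.0], 465.6, -19.2, 38.2, 18.2, 23.2), ([250.0, 203.0], 392.7, -125.5, 23.3, 85.2, 91.7)]
[([390.0, 190.0], 499.4, -175.8, 27.6, 72.1, 98.8), ([370.0, 151.0], 600.8, -124.9, 92.8, 114.1, 99.3)]
```

Held pose agrees with the scene view to about 1.5 mm, and yaw is right. Now forward over the bed and down.

Request:
carry_out(motion=[{"wx": -0.2, "wy": -0.2, "wz": 0.2, "x": 0.008, "y": 0.001, "z": 0.008, "claw": 0.5}, {"wx": -0.2, "wy": -0.2, "wz": 0.2, "x": 0.0175, "y": 0.0014, "z": 0.0155, "claw": 0.5}, {"wx": -0.2, "wy": -0.2, "wz": 0.2, "x": 0.0175, "y": 0.0014, "z": 0.0155, "claw": 0.5}, {"wx": -0.2, "wy": -0.2, "wz": 0.2, "x": 0.005, "y": 0.0014, "z": 0.03, "claw": 0.5}, {"wx": -0.2, "wy": -0.2, "wz": 0.2, "x": -0.01, "y": 0.0014, "z": 0.046, "claw": 0.5}, {"wx": -0.2, "wy": -0.2, "wz": 0.2, "x": -0.0217, "y": 0.0014, "z": 0.0583, "claw": 0.5}, {"wx": -0.2, "wy": -0.2, "wz": 0.2, "x": -0.0217, "y": 0.0014, "z": 0.0583, "claw": 0.5}, {"wx": -0.2, "wy": -0.2, "wz": 0.2, "x": -0.0217, "y": 0.0014, "z": 0.0583, "claw": 0.5}, {"wx": -0.2, "wy": -0.2, "wz": 0.2, "x": -0.0217, "y": 0.0014, "z": 0.0583, "claw": 0.5}])

```text
t: 22.0
eef_pos: [0.6349, -0.1343, 0.0287]
eef_rot: [[0.729, 0.159, 0.666], [0.119, -0.987, 0.106], [0.674, 0.002, -0.739]]
contact_force: [0.6, 0.2, 0.1]
grip_width: 0.737
gripper_force: 45.0
```

```bash
python3 - <<'E'
from h import *
r=np.load("r2.npy"); tg(tool(9.2,42.3),case(.01,0,.036),r)
s=manip.read_state(); h=s["eef_pos"]+s["eef_rot"]@r
c=manip.camera("scene"); m=woodm(c); n=np.zeros_like(m); n[240:300,270:340]=m[240:300,270:340]; print(rect(c,n,h[2]+.011,40))
print("case centre now, top:",[q for q in rect(manip.camera("top"),woodm(manip.camera("top"),90),.016,300) if 500<q[1]<650 and -200<q[2]<-80])
E
```

```text
w [ 0.1 -0.1  0.1] d [-0.0136 -0.0003  0.0151] rows 0.5 at [ 0.6349 -0.1343  0.0287] F [0.6 0.2 0.1] t 22.0
   held at [ 0.6078 -0.1386  0.0563] q [-31.  15. 124.  76.  27. -17.]
[([277.0, 295.0], 589.2, -204.8, 44.6, 15.6, 9.5), ([315.0, 286.0], 626.6, -132.7, 95.3, 83.2, 11.6)]
case centre now, top: [([369.0, 150.0], 629.8, -134.9, 86.0, 126.6, 99.2)]
```

Request:
carry_out(motion=[{"wx": 0, "wy": -0.1, "wz": 0, "x": -0.004, "y": 0, "z": 0.0045, "claw": 0.5}, {"wx": 0, "wy": -0.1, "wz": 0, "x": -0.008, "y": 0, "z": 0.009, "claw": 0.5}, {"wx": 0, "wy": -0.1, "wz": 0, "x": -0.011, "y": 0, "z": 0.0125, "claw": 0.5}, {"wx": 0, "wy": -0.1, "wz": 0, "x": -0.0136, "y": 0, "z": 0.0151, "claw": 0.5}, {"wx": 0, "wy": -0.1, "wz": 0, "x": -0.0143, "y": 0, "z": 0.0158, "claw": 0.5}, {"wx": 0, "wy": -0.1, "wz": 0, "x": -0.0143, "y": 0, "z": 0.0158, "claw": 0.5}, {"wx": 0, "wy": -0.1, "wz": 0, "x": -0.0143, "y": 0, "z": 0.0158, "claw": 0.5}])

```text
t: 22.73
eef_pos: [0.6343, -0.1345, 0.0063]
eef_rot: [[0.731, 0.158, 0.664], [0.118, -0.987, 0.105], [0.672, 0.002, -0.741]]
contact_force: [0.4, 0.1, -0.3]
grip_width: 0.738
gripper_force: 45.1
```

```bash
python3 - <<'E'
from h import *
r=np.load("r2.npy"); tg(tool(9.2,42.3),case(.01,0,.033),r); print(manip.read_state()["torque"].round(2))
E
```

```text
w [0.1 0.1 0. ] d [-0.0001 -0.0004  0.0012] rows 0.0 at [ 0.6343 -0.1345  0.0063] F [ 0.4  0.1 -0.3] t 22.73
   held at [ 0.6072 -0.1388  0.034 ] q [-31.  18. 123.  82.  26. -23.]
[0.   0.28 0.01]
```

Down another 1 mm or so, until it touches.

Request:
carry_out(motion=[{"wx": 0, "wy": 0, "wz": 0, "x": -0.0003, "y": 0, "z": 0.001, "claw": 0.5}, {"wx": 0, "wy": 0, "wz": 0, "x": -0.0003, "y": 0, "z": 0.001, "claw": 0.5}, {"wx": 0, "wy": 0, "wz": 0, "x": -0.0003, "y": 0, "z": 0.001, "claw": 0.5}])

```text
t: 22.98
eef_pos: [0.6354, -0.1345, 0.0063]
eef_rot: [[0.73, 0.159, 0.665], [0.118, -0.987, 0.105], [0.673, 0.002, -0.739]]
contact_force: [-0.8, 0.1, 4.7]
grip_width: 0.74
gripper_force: 45.5
```

Request:
carry_out(motion=[{"wx": 0, "wy": 0, "wz": 0, "x": -0.0005, "y": 0, "z": 0.0006, "claw": 0.5}, {"wx": 0, "wy": 0, "wz": 0, "x": -0.0005, "y": 0, "z": 0.0006, "claw": 0.5}, {"wx": 0, "wy": 0, "wz": 0, "x": -0.0005, "y": 0, "z": 0.0006, "claw": 0.5}])

```text
t: 23.23
eef_pos: [0.6359, -0.1345, 0.0063]
eef_rot: [[0.729, 0.159, 0.666], [0.118, -0.987, 0.106], [0.674, 0.001, -0.738]]
contact_force: [-3.4, 0.4, 9.1]
grip_width: 0.739
gripper_force: 46.2
```

Resting with 9 N down. Now to release and retreat.

Request:
carry_out(motion=[{"wx": 0, "wy": 0, "wz": 0, "x": 0.0003, "y": 0, "z": -0.0003, "claw": 0.76}, {"wx": 0, "wy": 0, "wz": 0, "x": 0.0003, "y": 0, "z": -0.0003, "claw": 0.82}, {"wx": 0, "wy": 0, "wz": 0, "x": 0.0003, "y": 0, "z": -0.0003, "claw": 0.9}, {"wx": 0, "wy": 0, "wz": 0, "x": 0.0003, "y": 0, "z": -0.0003, "claw": 0.97}, {"wx": 0, "wy": 0, "wz": 0, "x": 0.0003, "y": 0, "z": -0.0003, "claw": 0.97}, {"wx": 0, "wy": 0, "wz": 0, "x": 0.0003, "y": 0, "z": -0.0003, "claw": 0.97}, {"wx": 0, "wy": 0, "wz": 0, "x": 0.001, "y": 0, "z": -0.01, "claw": 0.97}, {"wx": 0, "wy": 0, "wz": 0, "x": 0.003, "y": 0, "z": -0.025, "claw": 0.97}, {"wx": 0, "wy": 0, "wz": 0, "x": 0.006, "y": 0, "z": -0.05, "claw": 0.97}, {"wx": 0, "wy": 0, "wz": 0, "x": 0.01, "y": 0, "z": -0.09, "claw": 0.97}, {"wx": 0, "wy": 0, "wz": 0, "x": 0.01, "y": 0, "z": -0.13, "claw": 0.97}, {"wx": 0, "wy": 0, "wz": 0, "x": 0.01, "y": 0, "z": -0.16, "claw": 0.97}])

```text
t: 24.23
eef_pos: [0.5345, -0.1502, 0.131]
eef_rot: [[0.731, 0.159, 0.663], [0.119, -0.987, 0.105], [0.671, 0.003, -0.741]]
contact_force: [-0.1, -0.4, 0.4]
grip_width: 0.969
gripper_force: 0.0
```

```bash
python3 - <<'E'
from h import *
s=manip.read_state(); print(s["eef_pos"],s["contact_force"],s["t"])
def pr(c,P):
    T=np.linalg.inv(c["world_from_camera"]);q=c["intrinsics"]@(T[:3,:3]@P+T[:3,3]); return (q/q[2])[:2].round(1)
for n in("scene","top","wrist"):
    c=manip.camera(n); cv2.imwrite(f"pics/fin_{n}.png",c["image"][:,:,::-1])
    o=cv2.imread(f"pics/open_{n[0] if n!='scene' else 'k'}.png")
    if n!="wrist":
        # change against the open, empty case: frame outline
        d=(np.abs(c["image"][:,:,::-1].astype(int)-o).max(2)>25).astype(np.uint8)
        P=pr(c,case(.01,0,.044)).astype(int); k=np.zeros_like(d); w=26; k[P[1]-w:P[1]+w,P[0]-w:P[0]+w]=d[P[1]-w:P[1]+w,P[0]-w:P[0]+w]
        print(n,"expected",case(.01,0,.044)*1000,rect(c,k,.044,60))
    else:
        m=woodm(c); H=cv2.cvtColor(c["image"],cv2.COLOR_RGB2HSV)
        P=[pr(c,case(.01+sx*.026,sy*.032,.044)).tolist() for sx,sy in((-1,1),(-1,-1),(1,-1),(1,1),(0,0))]; print(P)
        x,y=map(int,P[4]); 
        for r in range(y-40,y+41,8): print(r,' '.join("%3d,%3d"%(H[r,q,0],H[r,q,2]) for q in range(x-56,x+57,8)))
E
```

```text
[ 0.5344923  -0.15015244  0.13101492] [-0.1251819  -0.39232301  0.35481185] 24.2333
scene expected [ 607.87136265 -138.40118812   44.        ] [([307.0, 288.0], 612.3, -138.4, 63.1, 73.6, 98.8)]
top expected [ 607.87136265 -138.40118812   44.        ] [([370.0, 157.0], 606.0, -133.4, 61.6, 74.6, 97.5)]
[[281.5, 225.9], [360.8, 225.9], [357.8, 170.7], [284.4, 170.6], [321.1, 197.2]]
157  10,187  16,195  16,197  16,199  16,199  15,201  16,201  16,203  16,203  16,204  15,204  15,206  16,203  17,203  10,183
165  10,187  10,186  11,198  10,196  10,186  10,188  10,192  10,198  10,193  10,190  10,186  10,191  10,180  10,183  10,183
173  10,186  10,186  10,195  17,252  17,253  17,252  17,252  17,252  16,252  17,252  17,252  16,252  10,181  10,183  10,186
181  10,183  10,185  10,192  12,193  11,117  11,119  11,121  11,119  11,111  11,120  11,118  16,251  10,186  10,185  10,188
189  10,186  10,183  11,100  11,172  27,254  20,252  24,254  23,254  23,254  22,254  26,254  15,250  10,189  10,186  10,191
197  10,188  10,167  11,100  12,137  26,254  14,191  14,199  13,141  13,155  14,185  27,254  15,249  11,192  10,186  10,193
205  10,187  10,169  11,100  11,120  25,254  17,245  18,247  25,254  26,254  25,254  26,254  15,249  12,206  10,187  10,193
213  10,175  10,168  11,146  13,150  24,254  18,249  23,254  21,253  22,254  23,254  24,254  11,186  12,216  10,188  10,191
221  11,173  10,171  12,231  17,253  17,253  16,253  16,253  17,253  17,253  17,252  17,252  17,252  14,232  10,187  10,193
229  10,176  10,176  11,115  12,117  11,116  11,121  11,121  11,121  11,123  11,121  11,121  11,110  26,254  10,188  10,193
237  11,178  10,178  10,175  10,134  10,154  11,102  10,153  10,170   9,153  10,169  10, 91  10,152  10,186  10,189  10,193
```

The wrist view shows the rim at the predicted place, with the bright interior and peanuts facing up. I'll do one check of the bystanders and the cover, then hand in.

```bash
python3 - <<'E'
from h import *
a=cv2.imread("pics/top0.png"); b=cv2.imread("pics/fin_top.png"); d=(np.abs(a.astype(int)-b).max(2)>60).astype(np.uint8)
for k in cv2.findContours(d,0,1)[0]:
    if cv2.contourArea(k)>25: print("top diff",cv2.boundingRect(k))
o=cv2.imread("pics/open_k.png"); f=cv2.imread("pics/fin_scene.png"); print("cover region diff open vs now",(np.abs(o.astype(int)-f).max(2)>25)[290:370,325:400].mean(), "closed vs now",(np.abs(cv2.imread("pics/scene0.png").astype(int)-f).max(2)>25)[290:370,325:400].mean())
manip.hand_in()
E
```

```text
top diff (304, 391, 38, 9)
top diff (195, 381, 59, 19)
top diff (278, 380, 8, 17)
top diff (54, 375, 53, 25)
top diff (297, 374, 35, 26)
top diff (294, 346, 8, 9)
top diff (0, 335, 7, 15)
top diff (302, 334, 21, 14)
top diff (46, 330, 64, 35)
top diff (276, 329, 15, 20)
top diff (86, 321, 32, 27)
top diff (8, 290, 193, 110)
top diff (87, 287, 16, 15)
top diff (104, 263, 8, 10)
top diff (1, 253, 94, 103)
top diff (75, 244, 11, 9)
top diff (319, 180, 114, 220)
top diff (258, 163, 25, 22)
top diff (348, 100, 47, 80)
cover region diff open vs now 0.0 closed vs now 0.33616666666666667
the job is handed in; nothing more can be done
```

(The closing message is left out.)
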